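# Load coated plates into the drying rack

## Robot

A 6-joint arm with a two-finger parallel gripper is mounted at the origin on the work surface. World frame = base frame: x ahead of the robot, y to its left, z up, the work surface at z = 0. Lengths are in mm, angles in rad, forces in N, time in s.
With the tool pointing down it reaches from about 350 to 875 mm from the base axis. Payload 4.2 kg.
Tool frame: the origin (TCP) lies midway between the tips of the shut fingers; the grasp point (between the pads) lies 19 mm behind it; z points along the fingers, y is the line along which they close (so a half turn about z gives the same grasp; the last joint's range is limited). The gripper opens to 85 mm and grips with 20 to 120 N. Pads are 22 mm wide; open, the fingers measure 114 mm over their backs; the gripper's body (76 mm by 85 mm) begins 54 mm behind the grasp point. The pads swing forward as they close: fully open they stand 13 mm farther back than shut.
Start: joints at [-0.973, 0.385, 0.008, 0, -1.194, -0.259], TCP at [207.737, -589.444, 231.312] pointing down, gripper open.
Joint ranges: [-3.14, 3.14], [-1.21, 2.06], [-1.07, 1.41], [-3.16, 2.05], [-2.99, -0.16], [-3.1, 3.1]. Speed limits (rad/s): [2.79, 2.79, 3.14, 3.14, 3.14, 3.14].

## Interface

Orientations are given as a unit quaternion [x, y, z, w].
In Python, from bench import arm gives the robot as it stands.
- The arm moves only by the tool send_rows, never from a script. Its argument "targets" is a list of rows, each an object of numbers: "gripper": the gripper command: -1 is fully open, 1 is shut, values between are in proportion; "x", "y", "z": the shift along the tool's x, y, z in cm; "ax", "ay", "az": the turn, a rotation vector about the tool's x, y, z in degrees. A call has 1 to 5 rows; each row shifts and turns the commanded pose from where the row before left it, along the tool's axes as they then stand; what a row does not reach is not made up. A row lasts 1/12 s, in which the tool goes at most 41.7 mm and 7.16 degrees, less where a joint would pass 70% of its speed; a pose out of reach is approached as far as the arm can. A call is refused whole if a number of a shift passes 4.17 or a number of a turn 7.16, either way. A call with a gripper value outside its range is refused whole. The fingers move at their own pace and stop on an object; the grip force is fixed at half the most. Time passes only in rows, so rows that do not move let the fingers close. It gives the time, the measured TCP pose, the force, the opening and the grip force at its end, in the units of the state.
- arm.read_state(): the state, without advancing time (a new reading comes with each control period).
- arm.get_image(name): name is "scene" or "top" or "wrist"; returns (picture, depth): 384x512x3 uint8, red, green, blue; 384x512 float32, mm along the optical axis (not along the pixel's ray), 0 where there is no reading.
- arm.camera_model(name): a dict with "fx", "fy", "cx", "cy" (pixels), "cam_to_world" (4x4, takes a point from camera to world coordinates). Camera axes: x right, y down, z forward; pixel columns grow to the right and rows downward; lengths in mm; the calibration is good to about 2 mm. A picture is of the moment at which its call begins: read the wrist's pose just before it. camera_model takes no time and is no camera call; for the wrist camera it gives the pose at the moment of the call.
- arm.job_done(): hands the job in; it is judged then, once.
Trained networks look in the newest picture that a camera, given by its name, has taken for a name from the list of things; names that differ only in an ending like _2 or _b are one class to them, and where a whole thing is asked for, a point or a joint stands for the part that bears it (a point fixed in the world has none). Each returns a list of dicts, best first, with "score" (0 to 1); they miss things now and then, are a little off and sometimes report something else, mostly with a low value. They report only what shows in the picture. A call takes as long as a camera call. They do not tell look-alikes from the thing itself.
- arm.boxes_of(camera, thing): "rect" ([left, top, width, height] in pixels, round what is visible of it).
The state is a dict: "clock": time; "joints": joint angles; "joint_vel": joint speeds; "joint_efforts": joint torques, N m; "position": TCP position; "ee_rot": TCP orientation; "contact_force": force on the tool from outside, world axes, zero at the start; "wrist_torque": the same for the moment, N m; "gripper_width": finger opening in mm; "grasp_force": force on a finger pad.
Only numpy, scipy, OpenCV 4.12 (cv2) and the standard library are available. Lean on these libraries where they do the work, as an engineer would, in place of code of your own. Each camera call takes 0.05 s, during which the arm holds its last target. There are 200 camera calls.

## Task

Load all the white plates lying on the grey tip-up stand into the drying rack: pull the rack's keeper knob fully out first, and keep it out while loading. Each plate is too wide to grip as it lies, so press down its overhanging end to tip it up against the slope, take it by the raised end and stand it upright in a slot of its own, on a short edge and fully down. When all are in, push the knob fully home so that the keeper bar covers the plates, and leave the bottle, beaker and blue box where they stand.

Things in the scene. Friction and masses are not known exactly. Their poses are not given: they have to be found in the camera images.
- stand: fixed grey tip-up stand, 132 mm deep (x), 430 mm wide (y), origin on the bench under the ridge's edge, mid-width; x points away from the robot, y along the ridge. Plates lie flat 65 mm above the bench across a rubber-topped ridge (x -12 to 0 mm) and a smooth rear rail (x -76 to -52 mm), open gap between, centres 5 to 14 mm on the robot's side of x = 0
- ridge (a point): middle of the ridge's far edge, 65 mm above the bench. Press a plate's overhanging end 30 mm beyond it down to 43 mm above the bench: it tips, slides down the slope and stays, foot in the trough, leaning back to the robot's side 50 to 60 degrees from level, upper 35 to 42 mm free above the ridge. One lying too far back is drawn forward by a light press over the rear rail
- trough (a point): middle of the trough floor (6 mm high, x 34 to 50 mm of the stand) at the foot of the slope, which falls from the ridge's edge towards +x at 60 degrees, 68 mm long. The trough is closed by a lip at x 50 to 56 mm, 36 mm high, and open at its ends. A plate whose foot has come to lie on the lip can be pushed back by that end until it lies flat again
- plate0_mid (a point): loose flat white rigid plate (coated glass), 110 mm long (its x), 96 mm wide (its y), 5 mm thick (its z), about 130 g, may be absent; too wide to grip across. This point is its centre. It starts flat on the stand, z up, its +x end overhanging the ridge, within 4 degrees of the stand's directions; places are 130 mm apart along the stand's y
- plate1_mid (a point): loose flat white rigid plate (coated glass), 110 mm long (its x), 96 mm wide (its y), 5 mm thick (its z), about 130 g, may be absent; too wide to grip across. This point is its centre. It starts flat on the stand, z up, its +x end overhanging the ridge, within 4 degrees of the stand's directions; places are 130 mm apart along the stand's y
- plate2_mid (a point): loose flat white rigid plate (coated glass), 110 mm long (its x), 96 mm wide (its y), 5 mm thick (its z), about 130 g, may be absent; too wide to grip across. This point is its centre. It starts flat on the stand, z up, its +x end overhanging the ridge, within 4 degrees of the stand's directions; places are 130 mm apart along the stand's y
- rack: fixed steel drying rack, 190 mm deep (x), 200 mm wide (y), origin on the bench in the middle of its width, 60 mm to the robot's side of the slots' middle; x points away from the robot. Two side cheeks at y = +-92 mm, x -40 to +30 mm, up to 150 mm high, guide the keeper
- slot0 (a point): the -y slot of the rack: middle of its floor, 20 mm above the bench. 9 mm wide (rack's y), walls 40 mm high, then flared to a mouth 28 mm wide at 75 mm above the bench; 112 mm long (rack's x) between end stops. A plate stands in it on a short (96 mm) edge, faces square to the rack's y, centre 55 mm above this point, top 130 mm above the bench; slots are 50 mm apart
- slot1 (a point): the middle slot of the rack: middle of its floor, 20 mm above the bench. 9 mm wide (rack's y), walls 40 mm high, then flared to a mouth 28 mm wide at 75 mm above the bench; 112 mm long (rack's x) between end stops. A plate stands in it on a short (96 mm) edge, faces square to the rack's y, centre 55 mm above this point, top 130 mm above the bench; slots are 50 mm apart
- slot2 (a point): the +y slot of the rack: middle of its floor, 20 mm above the bench. 9 mm wide (rack's y), walls 40 mm high, then flared to a mouth 28 mm wide at 75 mm above the bench; 112 mm long (rack's x) between end stops. A plate stands in it on a short (96 mm) edge, faces square to the rack's y, centre 55 mm above this point, top 130 mm above the bench; slots are 50 mm apart
- keeper (a joint): keeper position, m: 0 home (as at the start), 0.045 fully out, towards the robot (rack's -x). A dark cross bar (26 mm deep, 170 mm wide, underside 134 mm above the bench), over the robot-side 26 mm of a plate's place when home, with a rod and knob. A detent holds it at either end: about 7 N to get it past mid-travel
- keeper_knob (a point): centre of the keeper's black knob, a block 16 mm (rack's x) by 36 mm (rack's y) by 30 mm high, 139 mm above the bench, on a 10 mm rod; moves with the keeper; free on all sides but its far (+x) face, where the rod is, and can be gripped across its 36 mm from above
- reagent: bystander: brown bottle, 70 mm across, 160 mm high, origin under its base
- beaker: bystander: white beaker, 70 mm across, 90 mm high, origin under its base
- tipbox: bystander: blue box 85 x 120 x 60 mm high, origin under its base
Not all that is in view belongs to the job. What is shaped like the part that bears plate2_mid but brown, orange or yellow is not meant.

How it is judged (in metres and radians):
On the way, in this order (a step that is already met when the one before it is completed fails the run):
1. the keeper knob is pulled fully out (value of joint keeper above 0.038 m), for 0.2 s.
2. every plate stands fully down in a slot of its own while the keeper is out (value of joint keeper above 0.035 m and z of plate0_mid in the frame of rack between 0.069 and 0.081 m and x of plate0_mid in the frame of rack between 0.04 and 0.08 m and y of plate0_mid in the frame of rack between -0.065 and 0.065 m and angle between the x axis of each of plate0_mid, plate1_mid, plate2_mid and the z axis of rack, either way round below 0.2 rad and z of plate1_mid in the frame of rack between 0.069 and 0.081 m and x of plate1_mid in the frame of rack between 0.04 and 0.08 m and y of plate1_mid in the frame of rack between -0.065 and 0.065 m and z of plate2_mid in the frame of rack between 0.069 and 0.081 m and x of plate2_mid in the frame of rack between 0.04 and 0.08 m and y of plate2_mid in the frame of rack between -0.065 and 0.065 m), for 0.2 s.
3. the knob is pushed fully home (value of joint keeper below 0.005 m), for 0.2 s.
At the end, for the whole second after the job is handed in: the keeper is within 5 mm of home; every plate that is present stands in its own slot, long side within 0.2 rad of vertical, its centre 69 to 81 mm above the bench, within 20 mm of the slots' middle along the rack's x (value of joint keeper below 0.005 m and z of plate0_mid in the frame of rack between 0.069 and 0.081 m and x of plate0_mid in the frame of rack between 0.04 and 0.08 m and y of plate0_mid in the frame of rack between -0.065 and 0.065 m and angle between the x axis of each of plate0_mid, plate1_mid, plate2_mid and the z axis of rack, either way round below 0.2 rad and z of plate1_mid in the frame of rack between 0.069 and 0.081 m and x of plate1_mid in the frame of rack between 0.04 and 0.08 m and y of plate1_mid in the frame of rack between -0.065 and 0.065 m and z of plate2_mid in the frame of rack between 0.069 and 0.081 m and x of plate2_mid in the frame of rack between 0.04 and 0.08 m and y of plate2_mid in the frame of rack between -0.065 and 0.065 m); the robot touches nothing.
It fails at once if the bottle is moved more than 30 mm (distance of reagent from where it was at the start of the episode above 0.03 m).
It fails at once if the beaker is moved more than 30 mm (distance of beaker from where it was at the start of the episode above 0.03 m).
It fails at once if the blue box is moved more than 30 mm (distance of tipbox from where it was at the start of the episode above 0.03 m).
Of plate0, plate1, plate2 only 2 to 3 are there at a start; the rules pass over those that are not, and their reading is None.
At some moment in a run one of plate0, plate1, plate2 may be knocked a few centimetres aside while the robot is not near it.
It also fails if it takes over 210 s, if anything falls off the work surface, if the arm or the gripper's body presses on something with over 40 N, if the wrist force passes 120 N, or if a joint passes its speed limit or range.

## Working session

There is one attempt and no reset: what is moved stays moved. The work goes in short steps, Python scripts to look and compute and a tool call to move; the robot and the scene stay as the last step left them, time stands still between calls to the robot, and variables do not carry over. Pictures are saved under pics/ and viewed, at most 14 in all, crops included, and the job is handed in when it is done.

Besides the shell and the picture viewer there is one more tool, called after ">>>" by a JSON object that holds its "api" and its "payload", one argument or row to a line. send_rows: Moves the arm, as the interface text tells. Its arguments: {"type":"object","properties":{"targets":{"type":"array"}},"required":["targets"]}

```bash
ls; mkdir -p pics
cat > h.py <<'E'
import numpy as np, cv2
from bench import arm
from scipy.spatial.transform import Rotation as R
def img(n):
    m=arm.camera_model(n); p,d=arm.get_image(n); return p,d,m
def cloud(d,m):
    v,u=np.mgrid[:d.shape[0],:d.shape[1]]
    P=np.stack([(u-m['cx'])/m['fx']*d,(v-m['cy'])/m['fy']*d,d,np.ones_like(d)],-1)@np.array(m['cam_to_world']).T
    P=P[...,:3]; P[d<=0]=np.nan; return P
def save(p,n): cv2.imwrite('pics/'+n+'.png',p[...,::-1])
E
python3 - <<'E'
from h import *
for n in ['top','scene']:
    p,d,m=img(n); save(p,n+'0'); P=cloud(d,m); np.save(n+'0.npy',P); np.save(n+'0rgb.npy',p)
    for t in ['stand','plate0_mid','rack','keeper_knob','reagent','beaker','tipbox']:
        for b in arm.boxes_of(n,t)[:5]:
            l,tt,w,h=b['rect']; u,v=int(l+w/2),int(tt+h/2); print(n,t,round(b['score'],2),np.round(b['rect']),np.round(P[min(v,383),min(u,511)]))
s=arm.read_state();print(s)
E
```

```text
pics
top stand 0.97 [158. 192. 129.  44.] [504. 199.  72.]
top plate0_mid 0.58 [248. 195.  32.  34.] [508.  63.  67.]
top rack 0.81 [310. 162.  76.  65.] [ 552. -206.  148.]
top rack 0.2 [208. 199.  28.  34.] [498. 199.  72.]
top keeper_knob 0.72 [324. 181.  53.  37.] [ 544. -231.   50.]
top keeper_knob 0.47 [246. 194.  34.  33.] [512.  66.  67.]
top reagent 0.67 [216. 124.  18.  24.] [753. 184. 133.]
top reagent 0.18 [317. 124.  17.  22.] [ 773. -159.   13.]
top beaker 0.92 [318. 125.  18.  22.] [ 771. -168.    2.]
top tipbox 0.94 [262. 124.  40.  30.] [756.  -7.  58.]
scene stand 0.86 [227. 180. 111. 101.] [516. 250.  50.]
scene plate0_mid 0.4 [223. 178. 115. 103.] [513. 237.  43.]
scene rack 0.76 [167. 126.  72.  70.] [ 558. -223.   62.]
scene reagent 0.93 [188. 218.  22.  51.] [784. 218.  97.]
scene beaker 0.66 [146. 175.  21.  31.] [ 780. -126.   62.]
scene beaker 0.41 [185. 133.  38.  22.] [ 556. -210.  138.]
scene beaker 0.35 [226. 179. 111. 107.] [518. 249.  43.]
scene tipbox 0.69 [156. 198.  39.  39.] [777.  30.  57.]
scene tipbox 0.66 [227. 178. 111. 103.] [510. 247.  54.]
{'clock': 0.8, 'joints': array([-9.73401331e-01,  3.84640137e-01,  7.89213908e-03, -2.00101149e-05,
       -1.19401220e+00, -2.58640263e-01]), 'joint_vel': array([ 0.00015352,  0.00071636, -0.00012829, -0.00097463, -0.00186683,
       -0.00090391]), 'joint_efforts': array([-1.28609936e-04, -3.92029059e+01,  1.88609684e+01,  4.19039592e+00,
       -2.90569260e-04,  5.72099125e-06]), 'position': array([ 207.73362862, -589.43104279,  231.34218909]), 'ee_rot': array([-1.68565030e-01,  9.85690535e-01, -1.25736729e-05,  1.59621675e-05]), 'contact_force': array([ 0.2827184 ,  0.60897548, -0.58172382]), 'wrist_torque': array([ 0.05258533, -0.04138464,  0.03206021]), 'grasp_force': 0.0, 'gripper_width': 85.30300528602982}
```

Run:
```python
from h import *
p=np.load('top0rgb.npy'); q=p[110:250,140:400]
save(cv2.resize(q,(780,420),interpolation=cv2.INTER_CUBIC),'topc')
P=np.load('top0.npy')
m=arm.camera_model('top'); print(m)
# plate-height points
def rect(mask,name):
    k=cv2.connectedComponentsWithStats(mask.astype(np.uint8))
    for i in range(1,k[0]):
        if k[2][i][4]<60: continue
        s=k[1]==i; X=P[s]; r=cv2.minAreaRect(X[:,:2].astype(np.float32)); print(name,k[2][i],np.round(r[0]),np.round(r[1]),round(r[2],1),'z',np.round(np.median(X[:,2])),p[s].mean(0).round())
z=P[...,2]
rect((z>60)&(z<80)&(P[...,0]<620),'z70')
rect((z>130)&(z<170),'z>130')
```

```text
{'fx': 474.2722362529845, 'fy': 474.2722362529845, 'cx': 254.3801519497756, 'cy': 196.66566863231202, 'cam_to_world': array([[-1.84688353e-02, -9.95801116e-01,  8.96606872e-02,
         4.15052421e+02],
       [-9.99761379e-01,  1.94394749e-02,  9.96448370e-03,
         7.46325276e+01],
       [-1.16656007e-02, -8.94552600e-02, -9.95922522e-01,
         1.64262964e+03],
       [ 0.00000000e+00,  0.00000000e+00,  0.00000000e+00,
         1.00000000e+00]])}
z70 [ 159  194  130   45 3612] [495. 196.] [126. 428.] 2.5 z 70.0 [176. 175. 167.]
z70 [ 45 342  76  40 615] [ 31. 657.] [122. 240.] 0.0 z 77.0 [154. 156. 141.]
z70 [ 55 360  23  22  97] [ -9. 719.] [91. 47.] 40.3 z 78.0 [190. 192. 174.]
z70 [ 95 360  15  15  60] [ 16. 587.] [30. 50.] 56.7 z 78.0 [186. 188. 170.]
z70 [ 44 370  14  13  68] [ -8. 758.] [33. 45.] 25.0 z 78.0 [188. 190. 172.]
z70 [ 70 370  25  12 100] [-11. 654.] [78. 35.] 83.7 z 78.0 [178. 182. 170.]
z>130 [218 124  11  12  96] [768. 186.] [30. 30.] 4.3 z 160.0 [43. 38. 35.]
z>130 [321 182  64  37 779] [ 528. -220.] [103. 194.] 7.4 z 145.0 [84. 83. 83.]
```

View pics/topc.png

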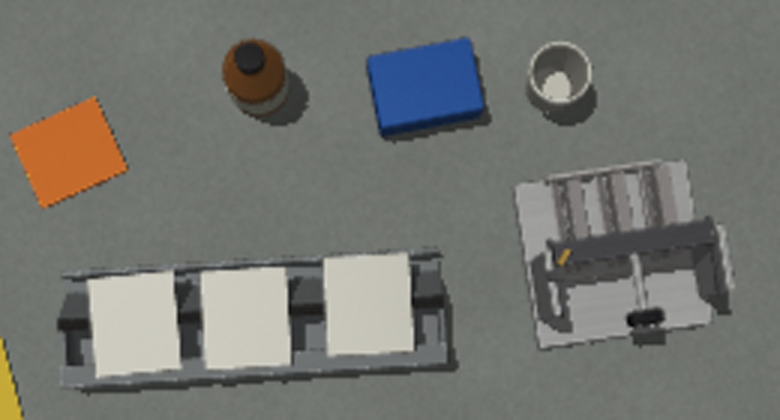

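View pics/scene0.png

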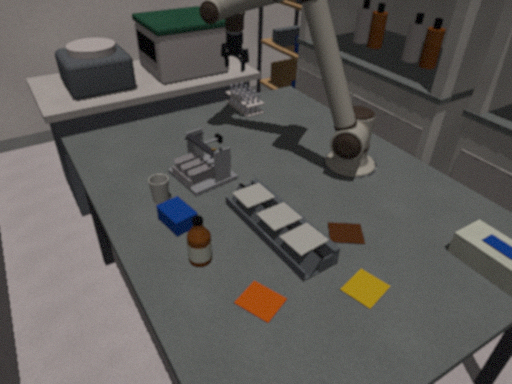

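Three white plates on the stand at crop pixels (135,322), (246,317) and (368,303). The look-alikes are the orange (68,152) and yellow (5,400) squares in the top crop, plus brown and yellow at (346,233) and (366,288) in the scene picture. They lie flat on the bench, so I'm choosing the white ones. The knob is at crop (645,318), toward the robot.

Run:
```python
from h import *
p=np.load('top0rgb.npy').astype(int);P=np.load('top0.npy');z=P[...,2]
def comp(mask,name,mn=15):
    k=cv2.connectedComponentsWithStats(mask.astype(np.uint8))
    for i in range(1,k[0]):
        if k[2][i][4]<mn: continue
        s=k[1]==i; X=P[s]; r=cv2.minAreaRect(X[:,:2].astype(np.float32)); print(name,k[2][i],np.round(r[0]),np.round(r[1]),round(r[2],1),'z',np.round(np.median(X[:,2])))
comp((p.min(-1)>185)&(z>55)&(z<85)&(P[...,0]>300),'plate',100)
roi=(P[...,0]>400)&(P[...,0]<640)&(P[...,1]<-100)&(P[...,1]>-340)
comp((p.max(-1)<45)&roi&(z>100),'knob')
comp((p.max(-1)<90)&roi&(z>120),'bar')
comp((z>8)&roi,'rack',200)
roi=(P[...,0]>400)&(P[...,0]<600)&(P[...,1]<430)&(P[...,1]>-60)
comp((p.max(-1)<75)&roi&(z>55),'ridge')
# full-res crop of rack
q=np.load('top0rgb.npy')[155:235,300:395]; save(cv2.resize(q,(760,640)[:2],interpolation=cv2.INTER_CUBIC)[:600],'rackc')
```

```text
plate [248 195  18  33 313] [507.  87.] [108.  52.] 4.4 z 71.0
plate [170 201  30  35 866] [492. 324.] [108.  95.] 4.2 z 71.0
plate [207 200  29  33 853] [495. 202.] [104.  90.] 2.7 z 71.0
knob [349 213  12   6  44] [ 483. -225.] [12. 33.] 11.4 z 154.0
bar [321 182  61  31 508] [ 539. -216.] [ 81. 189.] 7.5 z 144.0
bar [322 205   6  11  17] [ 504. -132.] [35. 11.] 12.1 z 132.0
bar [349 213  13   6  59] [ 485. -225.] [15. 35.] 8.7 z 154.0
rack [ 311  170   74   56 3190] [ 561. -218.] [182. 207.] 7.0 z 30.0
ridge [277 207  11   6  49] [512.  -1.] [33. 17.] 87.6 z 65.0
ridge [236 210  12   5  49] [506. 134.] [37. 14.] 87.0 z 65.0
ridge [199 212   8   6  36] [501. 265.] [25. 17.] 89.9 z 65.0
ridge [159 216  11   4  44] [493. 393.] [35. 10.] 88.9 z 66.0
```

>>> {"api": "send_rows", "payload": {
  "targets": [
    {"z": -4, "x": -2},
    {"x": -4, "y": 4},
    {"x": -4, "y": 4},
    {"x": -4, "y": 4},
    {"x": -2, "y": 4}
  ]
}}

```text
$.targets[0]: bad value
```

>>> {"api": "send_rows", "payload": {
  "targets": [
    {"gripper": -1, "x": -3.2, "y": 2.4, "z": -0.6, "ax": 0, "ay": 0, "az": 1.2},
    {"gripper": -1, "x": -3.2, "y": 2.4, "z": -0.6, "ax": 0, "ay": 0, "az": 1.2},
    {"gripper": -1, "x": -3.2, "y": 2.4, "z": -0.6, "ax": 0, "ay": 0, "az": 1.2},
    {"gripper": -1, "x": -3.2, "y": 2.4, "z": -0.6, "ax": 0, "ay": 0, "az": 1.2},
    {"gripper": -1, "x": -3.2, "y": 2.4, "z": -0.6, "ax": 0, "ay": 0, "az": 1.2}
  ]
}}

```text
clock: 1.22
position: [326.1, -426.4, 261.8]
ee_rot: [-0.116, 0.993, -0.0, 0.0]
contact_force: [0.1, -0.5, 0.4]
gripper_width: 85.5
grasp_force: 0.0
```

```bash
cat >> h.py <<'E'
def face(zdir,ydir):
    z=np.array(zdir,float);z/=np.linalg.norm(z);y=np.array(ydir,float);y-=z*(y@z);y/=np.linalg.norm(y)
    return R.from_matrix(np.stack([np.cross(y,z),y,z],1))
def go(pos,rot=None,cmd=None):
    "print shift (tool axes, cm) and turn (tool axes, deg) from state to target; shifts before the turn"
    s=arm.read_state(); r=R.from_quat(s['ee_rot']); d=np.array(pos)-s['position']
    t=(r.inv()*rot).as_rotvec(degrees=True) if rot is not None else np.zeros(3)
    print('at',s['position'].round(1),'t',round(s['clock'],2),'w',round(s['gripper_width'],1),'F',s['contact_force'].round(1))
    print('shift cm',(r.inv().apply(d)/10).round(2),'turn',t.round(1), 'after-turn axes cm',((rot or r).inv().apply(d)/10).round(2))
    return s
E
python3 - <<'E'
from h import *
a=np.radians(7)
s=go([450,-230,290],face([0,0,-1],[-np.sin(a),np.cos(a),0])); print(s['joints'].round(2))
E
```

```text
at [ 326.1 -426.4  261.8] t 1.22 w 85.5 F [ 0.1 -0.5  0.4]
shift cm [-16.58  16.26  -2.82] turn [-0.   0.   6.3] after-turn axes cm [-14.69  17.98  -2.82]
[-0.62  0.21 -0.16  0.   -1.2  -0.72]
```

>>> {"api": "send_rows", "payload": {
  "targets": [
    {"gripper": -1, "x": -2.8, "y": 2.9, "z": -0.5, "ax": 0, "ay": 0, "az": 1.3},
    {"gripper": -1, "x": -2.8, "y": 2.9, "z": -0.5, "ax": 0, "ay": 0, "az": 1.3},
    {"gripper": -1, "x": -2.8, "y": 2.9, "z": -0.5, "ax": 0, "ay": 0, "az": 1.3},
    {"gripper": -1, "x": -2.8, "y": 2.9, "z": -0.5, "ax": 0, "ay": 0, "az": 1.3},
    {"gripper": -1, "x": -2.8, "y": 2.9, "z": -0.5, "ax": 0, "ay": 0, "az": 1.3}
  ]
}}

```text
clock: 1.63
position: [436.4, -257.5, 287.1]
ee_rot: [-0.06, 0.998, -0.0, 0.0]
contact_force: [0.7, -2.0, -0.3]
gripper_width: 85.3
grasp_force: 0.0
```

>>> {"api": "send_rows", "payload": {
  "targets": [
    {"gripper": -1, "x": -1.5, "y": 2.5, "z": 0, "ax": 0, "ay": 0, "az": 0},
    {"gripper": -0.2, "x": 0, "y": 0, "z": 0, "ax": 0, "ay": 0, "az": 0}
  ]
}}

```text
clock: 1.8
position: [449.9, -229.1, 286.9]
ee_rot: [-0.063, 0.998, 0.0, 0.001]
contact_force: [-0.8, 0.1, -0.5]
gripper_width: 75.1
grasp_force: 0.0
```

Run:
```python
from h import *
s=arm.read_state();print(s['position'],s['gripper_width'])
p,d,m=img('wrist'); save(p,'w1'); P=cloud(d,m); np.save('w1.npy',P); print(np.array(m['cam_to_world']).round(2))
for b in arm.boxes_of('wrist','keeper_knob')[:3]:
    l,t,w,h=b['rect']; print(b, P[int(t+h/2),int(l+w/2)])
```

```text
[ 449.91832236 -229.11303926  286.86740399] 75.12407732140495
[[-1.3000e-01  9.5000e-01  2.9000e-01  3.7549e+02]
 [ 9.9000e-01  1.2000e-01  4.0000e-02 -2.3784e+02]
 [ 0.0000e+00  2.9000e-01 -9.6000e-01  4.2960e+02]
 [ 0.0000e+00  0.0000e+00  0.0000e+00  1.0000e+00]]
{'rect': [177.8, 196.6, 141.2, 84.2], 'score': 0.91} [ 518.87591175 -220.34810981  145.07500031]
```

View pics/w1.png

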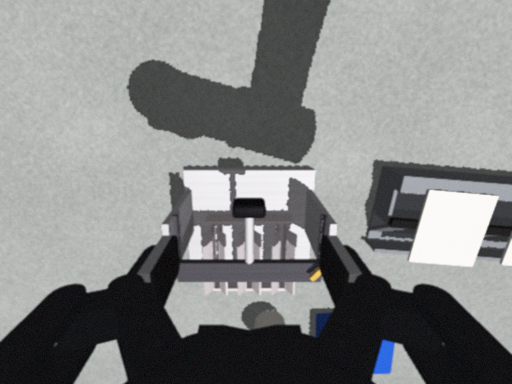

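The wrist view shows the knob at (249,207), the rod running down from it to the bar at (250,270), and the slots beneath. Next I'll measure the knob and bar.

Run:
```python
from h import *
P=np.load('w1.npy');p=cv2.imread('pics/w1.png').max(-1)
v,u=np.mgrid[:384,:512]; z=P[...,2]
for n,mk in [('knob',(p<60)&(abs(u-249)<22)&(abs(v-206)<14)&(z>148)&(z<160)),('rod',(abs(u-250)<8)&(v>220)&(v<255)&(z>130)&(z<150)),
             ('bar',(u>182)&(u<315)&(v>258)&(v<285)&(z>138)&(z<165)),('plate',(u>400)&(p>200)&(z>60)&(z<75))]:
    X=P[mk]; 
    if len(X)<5: print(n,len(X)); continue
    r=cv2.minAreaRect(X[:,:2].astype(np.float32)); print(n,len(X),np.round(r[0],1),np.round(r[1],1),round(r[2],1),np.median(X,0).round(1),X.min(0).round(),X.max(0).round())
L=P[(abs(u-250)<8)&(v>225)&(v<255)&(z>130)&(z<150)];print(np.polyfit(L[:,0],L[:,1],1))
# rack floor/base extents
X=P[(u>180)&(u<320)&(v>165)&(v<215)&(z>3)&(z<60)]; r=cv2.minAreaRect(X[:,:2].astype(np.float32)); print('base',r, np.median(X[:,2]))
# slot walls seen beyond bar: profile along rack y at row 292
for row in (290,): print([(c,P[row,c].round().tolist()) for c in range(196,308,6)])
```

```text
knob 459 [ 483.1 -223.8] [14.9 34.2] 7.4 [ 482.  -224.3  153.6] [ 474. -241.  148.] [ 492. -206.  156.]
rod 305 [ 519.5 -219.2] [42.9  9.3] 7.5 [ 519.  -219.3  143.3] [ 498. -226.  139.] [ 541. -212.  146.]
bar 2872 [ 560.9 -214.5] [ 30.5 155.6] 7.3 [ 561.1 -213.9  144.1] [ 540. -292.  138.] [ 585. -135.  158.]
plate 4986 [505.8  94.4] [109.9 152.4] 2.5 [505.3  67.7  70.5] [451.  17.  64.] [564. 173.  73.]
[ 1.12244511e-01 -2.77382347e+02]
base ((504.65032958984375, -220.58236694335938), (72.80101013183594, 200.4057159423828), 7.345491886138916) 20.210846272551095
[(196, [707.0, -292.0, -0.0]), (202, [704.0, -281.0, 2.0]), (208, [649.0, -265.0, 72.0]), (214, [664.0, -257.0, 51.0]), (220, [663.0, -247.0, 51.0]), (226, [643.0, -238.0, 75.0]), (232, [661.0, -228.0, 50.0]), (238, [641.0, -220.0, 75.0]), (244, [648.0, -210.0, 65.0]), (250, [657.0, -200.0, 50.0]), (256, [643.0, -192.0, 67.0]), (262, [655.0, -181.0, 50.0]), (268, [691.0, -162.0, -0.0]), (274, [635.0, -166.0, 74.0]), (280, [687.0, -141.0, 0.0]), (286, [687.0, -130.0, -1.0]), (292, [632.0, -140.0, 74.0]), (298, [684.0, -109.0, -0.0]), (304, [681.0, -99.0, 2.0])]
```

Run:
```python
from h import *
a=np.radians(7.4)
go([483,-224,122],face([0,0,-1],[-np.sin(a),np.cos(a),0]))
```

```text
at [ 448.1 -231.7  286.4] t 1.9 w 61.5 F [ 0.5 -0.2 -0.2]
shift cm [-3.55  0.34 16.45] turn [-0.   0.  -0.3] after-turn axes cm [-3.56  0.32 16.44]
```

>>> {"api": "send_rows", "payload": {
  "targets": [
    {"gripper": -0.4, "x": -3.6, "y": 0.3, "z": 1, "ax": 0, "ay": 0, "az": -0.3},
    {"gripper": -0.4, "x": 0, "y": 0, "z": 4, "ax": 0, "ay": 0, "az": 0},
    {"gripper": -0.4, "x": 0, "y": 0, "z": 4, "ax": 0, "ay": 0, "az": 0},
    {"gripper": -0.4, "x": 0, "y": 0, "z": 4, "ax": 0, "ay": 0, "az": 0},
    {"gripper": -0.4, "x": 0, "y": 0, "z": 3.4, "ax": 0, "ay": 0, "az": 0}
  ]
}}

```text
clock: 2.32
position: [481.5, -226.4, 119.9]
ee_rot: [-0.062, 0.998, 0.0, -0.001]
contact_force: [-0.0, 0.4, -0.7]
gripper_width: 59.7
grasp_force: 0.0
```

>>> {"api": "send_rows", "payload": {
  "targets": [
    {"gripper": 0.5, "x": 0, "y": 0, "z": 0, "ax": 0, "ay": 0, "az": 0},
    {"gripper": 0.5, "x": 0, "y": 0, "z": 0, "ax": 0, "ay": 0, "az": 0},
    {"gripper": 0.5, "x": 0, "y": 0, "z": 0, "ax": 0, "ay": 0, "az": 0},
    {"gripper": 0.5, "x": 0, "y": 0, "z": 0, "ax": 0, "ay": 0, "az": 0}
  ]
}}

```text
clock: 2.65
position: [481.6, -225.6, 121.6]
ee_rot: [-0.062, 0.998, 0.001, -0.001]
contact_force: [-1.3, -1.5, -16.9]
gripper_width: 34.7
grasp_force: 64.2
```

>>> {"api": "send_rows", "payload": {
  "targets": [
    {"gripper": 0.5, "x": 1.2, "y": 0, "z": 0, "ax": 0, "ay": 0, "az": 0},
    {"gripper": 0.5, "x": 1.2, "y": 0, "z": 0, "ax": 0, "ay": 0, "az": 0},
    {"gripper": 0.5, "x": 1.2, "y": 0, "z": 0, "ax": 0, "ay": 0, "az": 0},
    {"gripper": 0.5, "x": 1.2, "y": 0, "z": 0, "ax": 0, "ay": 0, "az": 0},
    {"gripper": 0.5, "x": 0, "y": 0, "z": 0, "ax": 0, "ay": 0, "az": 0}
  ]
}}

```text
clock: 3.07
position: [436.9, -231.4, 121.9]
ee_rot: [-0.062, 0.998, -0.0, 0.004]
contact_force: [9.7, -1.0, -27.5]
gripper_width: 34.9
grasp_force: 68.2
```

>>> {"api": "send_rows", "payload": {
  "targets": [
    {"gripper": 0.5, "x": 0, "y": 0, "z": 0, "ax": 0, "ay": 0, "az": 0},
    {"gripper": 0.5, "x": 0, "y": 0, "z": 0, "ax": 0, "ay": 0, "az": 0},
    {"gripper": -0.4, "x": 0, "y": 0, "z": 0, "ax": 0, "ay": 0, "az": 0},
    {"gripper": -0.4, "x": 0, "y": 0, "z": 0, "ax": 0, "ay": 0, "az": 0},
    {"gripper": -0.4, "x": 0, "y": 0, "z": 0, "ax": 0, "ay": 0, "az": 0}
  ]
}}

```text
clock: 3.48
position: [437.5, -232.2, 125.4]
ee_rot: [-0.063, 0.998, -0.001, 0.003]
contact_force: [-0.4, 0.3, 0.6]
gripper_width: 59.9
grasp_force: 0.0
```

>>> {"api": "send_rows", "payload": {
  "targets": [
    {"gripper": -0.4, "x": 0, "y": 0, "z": -4, "ax": 0, "ay": 0, "az": 0},
    {"gripper": -0.4, "x": 0, "y": 0, "z": -4, "ax": 0, "ay": 0, "az": 0},
    {"gripper": -0.4, "x": 0, "y": 0, "z": -4, "ax": 0, "ay": 0, "az": 0},
    {"gripper": -0.4, "x": -3, "y": 0, "z": -2, "ax": 0, "ay": 0, "az": 0},
    {"gripper": -0.4, "x": -3, "y": 0, "z": 0, "ax": 0, "ay": 0, "az": 0}
  ]
}}

```text
clock: 3.9
position: [498.1, -225.5, 272.6]
ee_rot: [-0.063, 0.998, -0.003, 0.009]
contact_force: [0.8, -1.2, 0.7]
gripper_width: 59.9
grasp_force: 0.0
```

>>> {"api": "send_rows", "payload": {
  "targets": [
    {"gripper": 1, "x": 0, "y": 0, "z": 0, "ax": 0, "ay": 0, "az": 0},
    {"gripper": 1, "x": 0, "y": 0, "z": 0, "ax": 0, "ay": 0, "az": 0}
  ]
}}

```text
clock: 4.07
position: [496.1, -223.8, 264.1]
ee_rot: [-0.063, 0.998, -0.0, 0.002]
contact_force: [-0.3, 0.7, 0.4]
gripper_width: 37.0
grasp_force: 0.0
```

Run:
```python
from h import *
p,d,m=img('wrist'); save(p,'w2'); P=cloud(d,m); np.save('w2.npy',P)
a=np.radians(7.4); ex=np.array([np.cos(a),np.sin(a)]);ey=np.array([-ex[1],ex[0]])
o=np.array([536.2,-217.5]); q=P[...,:2]-o; X=q@ex; Y=q@ey; Z=P[...,2]
def h(mask,c,b): k=[(round(x),int(((c>=x)&(c<x+4)&mask).sum()), np.nanmedian(Z[(c>=x)&(c<x+4)&mask]).round() if ((c>=x)&(c<x+4)&mask).any() else None) for x in b]; print(k)
h((X>30)&(X<90)&(abs(Y)<100)&(Z>10),Y,range(-100,100,4))
M=(X>60)&(X<85)&(abs(Y)<100)&(Z>71)&(Z<80)
h(M,Y,range(-100,100,4))
h((abs(Y)<10)&(Z>5)&(X>-100)&(X<160),X,range(-100,160,4))
s=arm.read_state();print(s['position'],arm.boxes_of('wrist','rack')[:1])
```

```text
[(-100, 46, np.float64(20.0)), (-96, 63, np.float64(20.0)), (-92, 65, np.float64(20.0)), (-88, 122, np.float64(96.0)), (-84, 78, np.float64(21.0)), (-80, 34, np.float64(20.0)), (-76, 0, None), (-72, 0, None), (-68, 29, np.float64(74.0)), (-64, 37, np.float64(72.0)), (-60, 34, np.float64(66.0)), (-56, 70, np.float64(45.0)), (-52, 17, np.float64(20.0)), (-48, 14, np.float64(60.0)), (-44, 99, np.float64(64.0)), (-40, 112, np.float64(69.0)), (-36, 197, np.float64(73.0)), (-32, 65, np.float64(20.0)), (-28, 71, np.float64(20.0)), (-24, 71, np.float64(20.0)), (-20, 36, np.float64(73.0)), (-16, 131, np.float64(74.0)), (-12, 121, np.float64(69.0)), (-8, 121, np.float64(63.0)), (-4, 76, np.float64(20.0)), (0, 52, np.float64(20.0)), (4, 141, np.float64(61.0)), (8, 120, np.float64(67.0)), (12, 123, np.float64(73.0)), (16, 60, np.float64(74.0)), (20, 48, np.float64(20.0)), (24, 59, np.float64(20.0)), (28, 75, np.float64(20.0)), (32, 158, np.float64(73.0)), (36, 136, np.float64(71.0)), (40, 101, np.float64(66.0)), (44, 28, np.float64(62.0)), (48, 5, np.float64(22.0)), (52, 70, np.float64(35.0)), (
[... 2274 characters left out ...]
)), (60, 41, np.float64(61.0)), (64, 37, np.float64(61.0)), (68, 41, np.float64(61.0)), (72, 33, np.float64(61.0)), (76, 43, np.float64(60.0)), (80, 34, np.float64(55.0)), (84, 41, np.float64(60.0)), (88, 34, np.float64(61.0)), (92, 31, np.float64(52.0)), (96, 38, np.float64(54.0)), (100, 33, np.float64(61.0)), (104, 34, np.float64(58.0)), (108, 30, np.float64(61.0)), (112, 19, np.float64(20.0)), (116, 84, np.float64(36.0)), (120, 8, np.float64(50.0)), (124, 0, None), (128, 0, None), (132, 0, None), (136, 0, None), (140, 0, None), (144, 0, None), (148, 0, None), (152, 0, None), (156, 0, None)]
[ 495.01313482 -223.89945472  263.44946309] [{'rect': [150.7, 113.0, 198.0, 160.7], 'score': 0.68}]
```

View pics/w2.png

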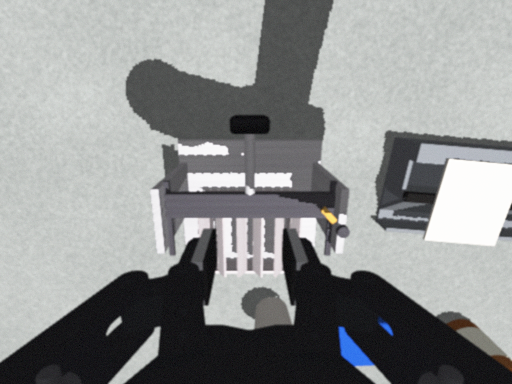

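Run:
```python
from h import *
a=np.radians(2.7)
go([545,71,140],face([0,0,-1],[-np.cos(a),-np.sin(a),0]))
```

```text
at [ 494.5 -224.   263.1] t 4.17 w 21.5 F [ 0.3  0.3 -0.3]
shift cm [-8.71 28.63 12.3 ] turn [ -0.    0.  -85.5] after-turn axes cm [-29.23  -6.44  12.31]
```

>>> {"api": "send_rows", "payload": {
  "targets": [
    {"gripper": 1, "x": -1.1, "y": 3.6, "z": 0, "ax": 0, "ay": 0, "az": 0},
    {"gripper": 1, "x": -1.1, "y": 3.6, "z": 0, "ax": 0, "ay": 0, "az": 0},
    {"gripper": 1, "x": -1.1, "y": 3.6, "z": 0, "ax": 0, "ay": 0, "az": 0},
    {"gripper": 1, "x": -1.1, "y": 3.6, "z": 0, "ax": 0, "ay": 0, "az": 0},
    {"gripper": 1, "x": -1.1, "y": 3.6, "z": 0, "ax": 0, "ay": 0, "az": 0}
  ]
}}

```text
clock: 4.58
position: [526.0, -37.5, 262.9]
ee_rot: [-0.063, 0.998, -0.0, 0.0]
contact_force: [1.7, -0.5, 0.4]
gripper_width: 0.2
grasp_force: 0.0
```

>>> {"api": "send_rows", "payload": {
  "targets": [
    {"gripper": 1, "x": -1.1, "y": 3.6, "z": 0, "ax": 0, "ay": 0, "az": 0},
    {"gripper": 1, "x": -1.1, "y": 3.6, "z": 0, "ax": 0, "ay": 0, "az": 0},
    {"gripper": 1, "x": -1.1, "y": 3.6, "z": 0, "ax": 0, "ay": 0, "az": 0},
    {"gripper": 1, "x": 0, "y": 0, "z": 0, "ax": 0, "ay": 0, "az": -7.1},
    {"gripper": 1, "x": 0, "y": 0, "z": 0, "ax": 0, "ay": 0, "az": -7.1}
  ]
}}

```text
clock: 5.0
position: [545.5, 74.4, 262.4]
ee_rot: [-0.19, 0.982, -0.0, -0.0]
contact_force: [-0.2, -0.2, -0.1]
gripper_width: -0.1
grasp_force: 0.0
```

>>> {"api": "send_rows", "payload": {
  "targets": [
    {"gripper": 1, "x": 0, "y": 0, "z": 1, "ax": 0, "ay": 0, "az": -7.1},
    {"gripper": 1, "x": 0, "y": 0, "z": 1, "ax": 0, "ay": 0, "az": -7.1},
    {"gripper": 1, "x": 0, "y": 0, "z": 1, "ax": 0, "ay": 0, "az": -7.1},
    {"gripper": 1, "x": 0, "y": 0, "z": 1, "ax": 0, "ay": 0, "az": -7.1},
    {"gripper": 1, "x": 0, "y": 0, "z": 1, "ax": 0, "ay": 0, "az": -7.1}
  ]
}}

```text
clock: 5.42
position: [545.4, 72.1, 212.4]
ee_rot: [-0.479, 0.878, -0.0, 0.0]
contact_force: [0.7, 0.6, -0.1]
gripper_width: 0.2
grasp_force: 0.0
```

>>> {"api": "send_rows", "payload": {
  "targets": [
    {"gripper": 1, "x": 0, "y": 0, "z": 1, "ax": 0, "ay": 0, "az": -7.1},
    {"gripper": 1, "x": 0, "y": 0, "z": 1, "ax": 0, "ay": 0, "az": -7.1},
    {"gripper": 1, "x": 0, "y": 0, "z": 1, "ax": 0, "ay": 0, "az": -7.1},
    {"gripper": 1, "x": 0, "y": 0, "z": 1, "ax": 0, "ay": 0, "az": -7.1},
    {"gripper": 1, "x": 0, "y": 0, "z": 1, "ax": 0, "ay": 0, "az": -7.1}
  ]
}}

```text
clock: 5.83
position: [545.5, 72.1, 162.4]
ee_rot: [0.724, -0.69, 0.0, -0.0]
contact_force: [0.8, 0.3, -0.0]
gripper_width: -0.2
grasp_force: 0.0
```

Run:
```python
from h import *
a=np.radians(2.7)
p,d,m=img('top'); save(p[150:250,140:400].repeat(3,0).repeat(3,1),'t2')
s=go([545,71,140],face([0,0,-1],[-np.cos(a),-np.sin(a),0])); print(s['joints'].round(2))
```

```text
at [544.1  71.8 160.2] t 5.88 w -0.0 F [-0.9  0.5 -1.4]
shift cm [ 0.08 -0.09  2.01] turn [ 0.2 -0.   0.2] after-turn axes cm [ 0.08 -0.08  2.02]
[ 0.43  0.32 -0.28 -0.   -0.97 -0.37]
```

View pics/t2.png

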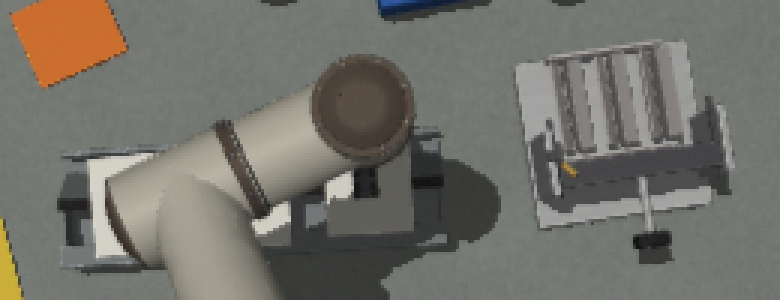

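Top crop: the keeper is out, with the knob at (651,240). The gripper is over the overhang of the plate nearest the rack. Pressing now.

>>> {"api": "send_rows", "payload": {
  "targets": [
    {"gripper": 1, "x": 0, "y": 0, "z": 4, "ax": 0, "ay": 0, "az": 0},
    {"gripper": 1, "x": 0, "y": 0, "z": 3.5, "ax": 0, "ay": 0, "az": 0},
    {"gripper": 1, "x": 0, "y": 0, "z": 1, "ax": 0, "ay": 0, "az": 0},
    {"gripper": 1, "x": 0, "y": 0, "z": 0.8, "ax": 0, "ay": 0, "az": 0},
    {"gripper": 1, "x": 0, "y": 0, "z": 0.8, "ax": 0, "ay": 0, "az": 0}
  ]
}}

```text
clock: 6.3
position: [547.1, 72.9, 62.1]
ee_rot: [0.722, -0.692, 0.001, -0.001]
contact_force: [-0.3, -0.2, 1.2]
gripper_width: -0.1
grasp_force: 0.1
```

>>> {"api": "send_rows", "payload": {
  "targets": [
    {"gripper": 1, "x": 0, "y": 0, "z": 0.8, "ax": 0, "ay": 0, "az": 0},
    {"gripper": 1, "x": 0, "y": 0, "z": 0.7, "ax": 0, "ay": 0, "az": 0},
    {"gripper": 1, "x": 0, "y": 0, "z": 0.3, "ax": 0, "ay": 0, "az": 0},
    {"gripper": 1, "x": 0, "y": 0, "z": 0, "ax": 0, "ay": 0, "az": 0},
    {"gripper": 1, "x": 0, "y": 0, "z": 0, "ax": 0, "ay": 0, "az": 0}
  ]
}}

```text
clock: 6.72
position: [546.5, 73.0, 43.7]
ee_rot: [0.722, -0.692, 0.0, -0.0]
contact_force: [-0.2, 0.8, 0.5]
gripper_width: -0.0
grasp_force: 0.0
```

Run:
```python
from h import *
p,d,m=img('scene'); save(cv2.resize(p[165:295,210:360],(750,650))[:600],'s2')
go([545,71,43])
P=cloud(d,m); np.save('s2.npy',P)
```

```text
at [546.6  73.   43.9] t 6.77 w -0.0 F [-0.4  0.5 -0.2]
shift cm [0.19 0.17 0.09] turn [0. 0. 0.] after-turn axes cm [0.19 0.17 0.09]
```

View pics/s2.png

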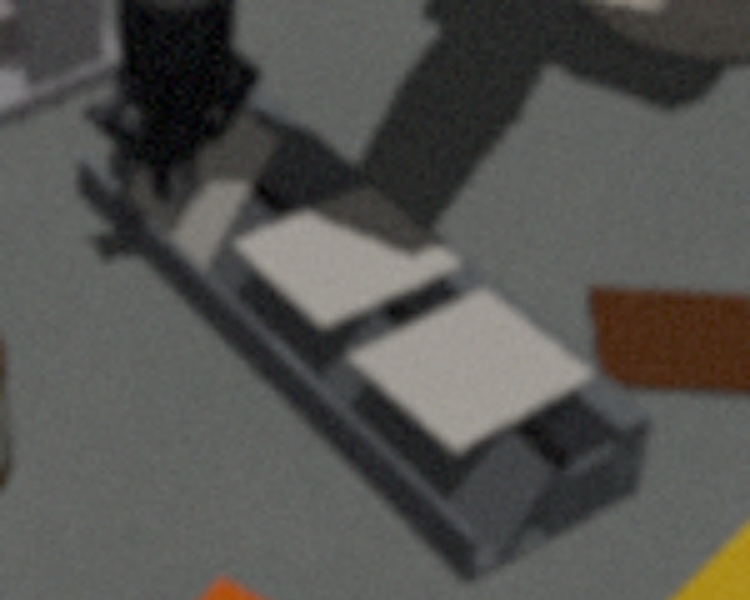

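Scene crop: the near-rack plate is tipped and leaning at (215,215). The other two are still flat at (345,270) and (470,370). Now I'll lift and measure the tipped plate.

>>> {"api": "send_rows", "payload": {
  "targets": [
    {"gripper": 0, "x": 0, "y": 0, "z": -4, "ax": 0, "ay": 0, "az": 0},
    {"gripper": 0, "x": 0, "y": 0, "z": -4, "ax": 0, "ay": 0, "az": 0},
    {"gripper": 0, "x": 0.5, "y": 2, "z": -3.5, "ax": 0, "ay": 0, "az": 0},
    {"gripper": 0, "x": 0.5, "y": 3, "z": -2.5, "ax": 0, "ay": 0, "az": 0},
    {"gripper": 0, "x": 0, "y": 0, "z": 0, "ax": 0, "ay": 0, "az": 0}
  ]
}}

```text
clock: 7.18
position: [495.8, 60.6, 189.8]
ee_rot: [0.722, -0.692, 0.002, -0.005]
contact_force: [-0.6, 0.2, -0.6]
gripper_width: 42.8
grasp_force: 0.0
```

```bash
cat >> h.py <<'E'
def stand_xy(P,edge=518.0,a=2.7):
    a=np.radians(a); ex=np.array([np.cos(a),np.sin(a)]); q=P[...,:2]-np.array([edge-.048*196+0.0,196]); return q@ex,q@np.array([-ex[1],ex[0]])
E
python3 - <<'E'
from h import *
p,d,m=img('wrist'); save(p,'w3'); P=cloud(d,m); np.save('w3.npy',P)
X,Y=stand_xy(P); Z=P[...,2]
M=(abs(Y+130)<60)&(p.min(-1)>120)&(Z>5)&(Z<130)&(abs(X)<80)
Q=np.stack([X,Y,Z],-1)[M]; print(len(Q),Q.min(0),Q.max(0)); 
c=np.polyfit(Q[:,0],Q[:,2],1); print(c,np.degrees(np.arctan(c[0])))
for t in ['stand','plate0_mid']: print(arm.boxes_of('wrist',t)[:4])
E
```

```text
8039 [ -78.23538995 -189.66904478    5.01043189] [ 53.88516796 -70.05827609 103.49929931]
[-0.17826001 44.68079758] -10.107379356001191
[{'rect': [175.2, 96.0, 137.6, 228.4], 'score': 0.98}]
[{'rect': [198.3, 132.7, 59.5, 112.1], 'score': 0.87}, {'rect': [107.6, 3.7, 67.1, 4.1], 'score': 0.64}]
```

View pics/w3.png

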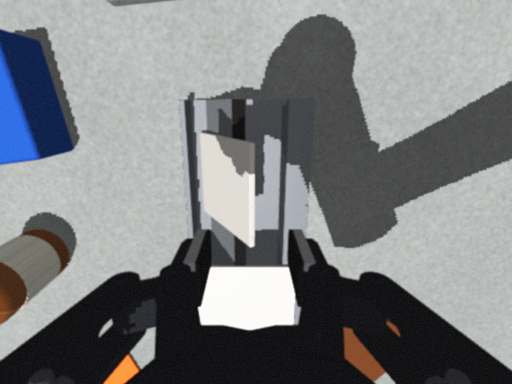

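The wrist view shows the leaning plate at (200–255, 132–245), with the flat middle plate below it at (250,295).

```bash
cat >> h.py <<'E'
def plane(P,mask):
    Q=P[mask]; 
    for _ in range(4):
        c=Q.mean(0); n=np.linalg.svd(Q-c,full_matrices=False)[2][2]; k=abs((Q-c)@n); Q=Q[k<2.5]
    c=Q.mean(0); n*=np.sign(n[2]); ud=np.array([-n[0],-n[1],0])*1.0; 
    e=np.cross(n,[0,0,1.]);e/=np.linalg.norm(e); u=np.cross(e,n); u*=np.sign(u[2])
    uv=np.stack([(Q-c)@e,(Q-c)@u],1).astype(np.float32); r=cv2.minAreaRect(uv)
    ctr=c+r[0][0]*e+r[0][1]*u
    box=np.array([c+b[0]*e+b[1]*u for b in cv2.boxPoints(r)])
    return n,u,ctr,r,box,len(Q)
E
python3 - <<'E'
from h import *
p=cv2.imread('pics/w3.png')[...,::-1].astype(int); P=np.load('w3.npy')
v,u=np.mgrid[:384,:512]; Z=P[...,2]
poly=np.zeros((384,512),np.uint8); cv2.fillPoly(poly,[np.array([[197,128],[258,142],[258,250],[198,208]])],1)
sat=p.max(-1)-p.min(-1); 
n,up,c,r,box,N=plane(P,(poly>0)&(p.min(-1)>60)&(p[...,0]>=p[...,2])&(Z>5))
print(N,'n',n.round(3),'tilt',np.degrees(np.arccos(n[2])).round(1),'up',up.round(3),'ctr',c.round(1),r);print(box.round(1))
E
```

```text
4664 n [0.845 0.038 0.533] tilt 57.8 up [-0.532 -0.024  0.846] ctr [525.   67.5  54.5] ((-3.929492950439453, -11.744800567626953), (115.34223937988281, 98.0215835571289), 89.69602966308594)
[[553.3 118.1   5.9]
 [558.   20.2   5.5]
 [496.6  16.8 103.1]
 [492.  114.7 103.5]]
```

```bash
cat >> h.py <<'E'
def grasp(top,n,up,below=28,back=90):
    top=np.array(top); n=np.array(n);up=np.array(up); T=top-below*up; r=face(-up,-n)
    s=arm.read_state(); c=R.from_quat(s['ee_rot'])
    pre=T+back*up; print('pre',pre.round(1),'T',T.round(1)); go(pre,r); print(s['joints'].round(2))
E
python3 -c "
from h import *
grasp([493,66,100],[.845,.038,.533],[-.532,-.024,.846])"
```

```text
pre [460.   64.5 152.5] T [507.9  66.7  76.3]
at [496.6  60.9 184. ] t 7.33 w 42.6 F [-0.5  0.  -0.7]
shift cm [-0.51  3.65  3.14] turn [32.1  0.  -0.2] after-turn axes cm [-0.53  4.76  0.73]
[ 0.45  0.22 -0.36 -0.   -0.99 -0.4 ]
```

>>> {"api": "send_rows", "payload": {
  "targets": [
    {"gripper": 0.3, "x": -0.5, "y": 3.7, "z": 1, "ax": 0, "ay": 0, "az": 0},
    {"gripper": 0.3, "x": 0, "y": 0, "z": 0.5, "ax": 6.4, "ay": 0, "az": 0},
    {"gripper": 0.3, "x": 0, "y": 0, "z": 0.5, "ax": 6.4, "ay": 0, "az": 0},
    {"gripper": 0.3, "x": 0, "y": 0, "z": 0.5, "ax": 6.4, "ay": 0, "az": 0},
    {"gripper": 0.3, "x": 0, "y": 0, "z": 0.5, "ax": 6.4, "ay": 0, "az": 0}
  ]
}}

```text
clock: 7.75
position: [468.1, 52.8, 159.6]
ee_rot: [0.706, -0.684, 0.137, -0.124]
contact_force: [0.9, -2.4, 0.9]
gripper_width: 30.0
grasp_force: 0.0
```

>>> {"api": "send_rows", "payload": {
  "targets": [
    {"gripper": 0.3, "x": 0, "y": 0, "z": 0, "ax": 6.4, "ay": 0, "az": 0},
    {"gripper": 0.3, "x": 0, "y": 0, "z": 0, "ax": 0, "ay": 0, "az": 0}
  ]
}}

```text
clock: 7.92
position: [480.6, 42.1, 168.6]
ee_rot: [0.7, -0.683, 0.161, -0.134]
contact_force: [0.1, -0.9, 0.3]
gripper_width: 29.9
grasp_force: 0.0
```

```bash
python3 -c "
from h import *
grasp([493,66,100],[.845,.038,.533],[-.532,-.024,.846],back=0)"
```

```text
pre [507.9  66.7  76.3] T [507.9  66.7  76.3]
at [480.6  42.1 168.6] t 7.92 w 29.9 F [ 0.1 -0.9  0.3]
shift cm [-2.81  1.19  9.45] turn [ 8.2 -2.9 -0.4] after-turn axes cm [-2.34  2.51  9.32]
[ 0.47  0.02 -0.94  0.75 -0.32 -1.13]
```

>>> {"api": "send_rows", "payload": {
  "targets": [
    {"gripper": 0.3, "x": -0.5, "y": 0.4, "z": 0.3, "ax": 1.6, "ay": -0.6, "az": 0},
    {"gripper": 0.3, "x": -0.5, "y": 0.4, "z": 0.3, "ax": 1.6, "ay": -0.6, "az": 0},
    {"gripper": 0.3, "x": -0.5, "y": 0.4, "z": 0.3, "ax": 1.6, "ay": -0.6, "az": 0},
    {"gripper": 0.3, "x": -0.5, "y": 0.4, "z": 0.3, "ax": 1.6, "ay": -0.6, "az": 0},
    {"gripper": 0.3, "x": 0, "y": 0, "z": 0, "ax": 0, "ay": 0, "az": 0}
  ]
}}

```text
clock: 8.33
position: [474.3, 60.2, 176.2]
ee_rot: [0.693, -0.677, 0.181, -0.171]
contact_force: [1.0, -0.5, -0.2]
gripper_width: 30.3
grasp_force: 0.0
```

```bash
python3 -c "
from h import *
grasp([493,66,100],[.845,.038,.533],[-.532,-.024,.846],back=0)"
```

```text
pre [507.9  66.7  76.3] T [507.9  66.7  76.3]
at [474.3  60.2 176.2] t 8.33 w 30.3 F [ 1.  -0.5 -0.2]
shift cm [-0.78  1.85 10.36] turn [ 3.4 -1.7 -0.7] after-turn axes cm [-0.5   2.46 10.25]
[ 0.31 -0.02 -1.07  1.31 -0.16 -1.55]
```

```bash
cat > kin.py <<'E'
from h import *
from scipy.optimize import least_squares
E_=lambda ax,a: R.from_euler(ax,a)
TOOL=R.from_matrix(np.array([[0,0,1],[0,1,0],[-1,0,0]],float))
def fk(q,p,s4=1):
    sx,lat,sz,ux,uz,fx,fz,wl,t=p
    r=E_('z',q[0]); x=r.apply([sx,lat,sz])
    r=r*E_('y',q[1]); x=x+r.apply([ux,0,uz])
    r=r*E_('y',-q[2]); x=x+r.apply([fx,0,fz])
    r=r*E_('x',s4*q[3])*E_('y',-q[4]); x=x+r.apply([t,wl,0])
    r=r*E_('x',-q[5]); return x,r
D=[([-.97340,.38464,.00789,0,-1.19401,-.25864],[207.7,-589.4,231.3],[-.16857,.98569,0,0]),
([-.62,.21,-.16,0,-1.2,-.72],[326.1,-426.4,261.8],[-.116,.993,0,0]),
([.43,.32,-.28,0,-.97,-.37],[544.1,71.8,160.2],[.7225,-.691,0,0]),
([.45,.22,-.36,0,-.99,-.40],[496.6,60.9,184.],[.722,-.692,0,0]),
([.47,.02,-.94,.75,-.32,-1.13],[480.6,42.1,168.6],[.7,-.683,.161,-.134])]
E
python3 - <<'E'
from kin import *
s=arm.read_state(); D.append((s['joints'],s['position'],s['ee_rot'])); print(s['joints'],s['position'],s['ee_rot'])
np.save('last.npy',np.r_[s['joints'],s['position'],s['ee_rot']])
for s4 in (1,-1):
    for tr in range(3):
        f=lambda p: np.concatenate([fk(q,p,s4)[0]-x for q,x,_ in D])
        g=least_squares(f,[0,-100,200,30+20*tr,300,350,0,-60,200],loss='soft_l1',f_scale=3,x_scale=100)
    C=[fk(q,g.x,s4)[1] for q,_,_ in D]
    best=None
    # constant tool rotation from first
    T=C[0].inv()*R.from_quat(D[0][2])
    print(s4,g.x.round(1),g.fun.reshape(-1,3).round(1).tolist(),[round(np.degrees(((c*T).inv()*R.from_quat(o)).magnitude()),1) for c,(_,_,o) in zip(C,D)]); print(T.as_matrix().round(2).tolist())
E
```

```text
[ 0.31081481 -0.01799349 -1.06608109  1.30781057 -0.16148127 -1.55313789] [474.33689374  60.1916634  176.16116814] [ 0.69299229 -0.67660448  0.18104588 -0.17085212]
1 [ -11.3 -183.4  440.5   48.2  559.1  398.2  -27.7   22.9  545.8] [[-1.1, 0.4, -8.7], [-1.0, -2.9, -0.2], [-1.2, 0.6, 2.3], [1.8, 1.7, 4.4], [-47.4, 122.3, 0.3], [1.4, -4.7, -1.8]] [np.float64(0.0), np.float64(0.1), np.float64(0.9), np.float64(0.4), np.float64(86.0), np.float64(149.9)]
[[-0.0, -0.0, 1.0], [-1.0, -0.0, -0.0], [0.0, -1.0, -0.0]]
-1 [   5.9    1.3  179.1   -5.5  555.8  427.1   -7.2 -161.2  300.7] [[-0.2, 0.2, 0.5], [-2.1, -1.4, 0.2], [-0.9, 1.4, 0.4], [1.0, 1.9, -2.1], [0.5, -0.8, 1.8], [-0.6, 0.3, -0.9]] [np.float64(0.0), np.float64(0.1), np.float64(0.9), np.float64(0.4), np.float64(0.4), np.float64(0.0)]
[[-0.0, -0.0, 1.0], [-1.0, -0.0, -0.0], [0.0, -1.0, -0.0]]
```

```bash
cat >> kin.py <<'E'
PP=[5.9,1.3,179.1,-5.5,555.8,427.1,-7.2,-161.2,300.7]
TT=R.from_matrix([[0,0,1],[-1,0,0],[0,-1,0]])
LO=np.array([-3.14,-1.21,-1.07,-3.16,-2.99,-.16]);HI=0
LO=np.array([-3.14,-1.21,-1.07,-3.16,-2.99,-3.1]);HI=np.array([3.14,2.06,1.41,2.05,-.16,3.1])
def ik(x,rot,seeds=None):
    out=[]
    for s in seeds or [[a,.2,-.4,b,-.7,c] for a in(-.3,.3) for b in(-1.5,0,1.5) for c in(-2,-.5,1.5)]:
        f=lambda q:np.r_[(fk(q,PP,-1)[0]-x)/100,((fk(q,PP,-1)[1]*TT).inv()*rot).as_rotvec()]
        g=least_squares(f,np.clip(s,LO+.01,HI-.01),bounds=(LO,HI),max_nfev=80)
        if g.cost<1e-6: 
            m=min((g.x-LO).min(),(HI-g.x).min()); out.append((round(m,3),g.x.round(2).tolist()))
    out.sort(reverse=True,key=lambda o:o[0]); return out[:1]
E
python3 - <<'E'
from kin import *
n=np.array([.845,.038,.533]);
for tilt in (32,25,18):
  for phi in (-40,-20,0,20,40):
    res=[]
    for y in (66,324):
        up=np.array([-np.sin(np.radians(tilt)),-.02,np.cos(np.radians(tilt))]); nn=np.array([np.cos(np.radians(tilt)),.038,np.sin(np.radians(tilt))])
        top=np.array([493-(y-66)*.048,y,100]); rr=face(-up,-nn)*R.from_euler('y',phi,degrees=True)
        for back in (28-28,60):
            gp=top-10*up; z=rr.apply([0,0,1]); res.append(ik(gp+19*z-back*z,rr))
    print(tilt,phi,rr.apply([0,0,1]).round(2),[r[0][0] if r else None for r in res],res[0])
E
```

```text
32 -40 [ 0.38  0.66 -0.65] [np.float64(0.679), np.float64(0.67), np.float64(0.327), np.float64(0.352)] [(np.float64(0.679), [-0.16, 0.41, -0.39, -1.22, -0.86, 1.3])]
32 -20 [ 0.48  0.36 -0.8 ] [np.float64(0.19), np.float64(0.236), None, None] [(np.float64(0.19), [0.15, 0.27, -0.51, -0.97, -0.35, 0.85])]
32 0 [ 0.53  0.02 -0.85] [None, None, None, np.float64(0.135)] []
32 20 [ 0.51 -0.32 -0.8 ] [None, None, np.float64(0.318), np.float64(0.373)] []
32 40 [ 0.43 -0.63 -0.65] [np.float64(0.072), np.float64(0.112), np.float64(0.553), np.float64(0.637)] [(np.float64(0.072), [0.61, 0.46, -1.0, 1.47, -0.87, -2.19])]
25 -40 [ 0.3   0.66 -0.69] [np.float64(0.712), np.float64(0.713), np.float64(0.352), np.float64(0.395)] [(np.float64(0.712), [-0.11, 0.41, -0.36, -1.1, -0.88, 1.1])]
25 -20 [ 0.38  0.36 -0.85] [np.float64(0.248), np.float64(0.329), None, None] [(np.float64(0.248), [0.21, 0.28, -0.5, -0.76, -0.41, 0.56])]
25 0 [ 0.42  0.02 -0.91] [None, None, np.float64(0.094), np.float64(0.215)] []
25 20 [ 0.41 -0.32 -0.85] [np.float64(0.034), np.float64(0.057), np.float64(0.409), np.float64(0.48
[... 282 characters left out ...]
64(0.759), np.float64(0.415), np.float64(0.474)] [(np.float64(0.747), [-0.08, 0.42, -0.32, -1.01, -0.92, 0.91])]
18 -20 [ 0.28  0.36 -0.89] [np.float64(0.353), np.float64(0.457), np.float64(0.031), np.float64(0.135)] [(np.float64(0.353), [0.23, 0.3, -0.47, -0.63, -0.51, 0.38])]
18 0 [ 0.31  0.02 -0.95] [None, np.float64(0.202), np.float64(0.173), np.float64(0.345)] []
18 20 [ 0.3  -0.32 -0.9 ] [np.float64(0.11), np.float64(0.189), np.float64(0.521), np.float64(0.599)] [(np.float64(0.11), [0.48, 0.32, -0.96, 1.24, -0.47, -1.67])]
18 40 [ 0.26 -0.63 -0.73] [np.float64(0.202), np.float64(0.279), np.float64(0.693), np.float64(0.792)] [(np.float64(0.202), [0.68, 0.46, -0.87, 1.07, -0.84, -1.73])]
```

```bash
cat >> kin.py <<'E'
A=np.radians(7.4); RX=np.array([np.cos(A),np.sin(A),0]); RY=np.array([-RX[1],RX[0],0]); O=np.array([536.2,-217.5,0])
def place(slot,sg,phi,h,gb=10,off=0):
    "TCP and rot for a plate upright in slot, n=sg*RY, bottom h above slot floor; gb: grasp pt below top; off: grasp pt from plate's mid along e"
    n=sg*RY; e=np.cross([0,0,1],n); rr=face([0,0,-1],-n)*R.from_euler('y',phi,degrees=True)
    gp=O+60*RX+(slot-1)*50*RY+np.array([0,0,130-gb+h])+off*e
    return gp+19*rr.apply([0,0,1]),rr
E
python3 - <<'E'
from kin import *
for phi in (-30,30):
  for sg in (1,-1):
    for sl in (0,1,2):
        r=[ik(*place(sl,sg,phi,h)) for h in (0,100)]
        print(phi,sg,sl,r)
n=np.array([.845,.038,.533]);up=np.array([-.532,-.024,.846]);
for y in (66,196,324):
  for phi in (-30,30):
    rr=face(-up,-n)*R.from_euler('y',phi,degrees=True); top=np.array([493-(y-66)*.048,y,100]);gp=top-10*up; z=rr.apply([0,0,1])
    print(y,phi,[ik(gp+(19-b)*z+np.array([0,0,l]),rr) for b,l in ((0,0),(60,0),(0,100))])
E
```

```text
-30 1 0 [[(np.float64(1.179), [-0.11, 0.78, 0.23, 0.12, -1.53, 1.77])], [(np.float64(1.076), [-0.11, 0.7, 0.33, 0.12, -1.71, 1.8])]]
-30 1 1 [[(np.float64(1.233), [-0.04, 0.75, 0.18, 0.09, -1.52, 1.72])], [(np.float64(1.132), [-0.04, 0.67, 0.28, 0.09, -1.7, 1.73])]]
-30 1 2 [[(np.float64(1.204), [0.02, 0.72, 0.13, 0.05, -1.5, 1.66])], [(np.float64(1.175), [0.02, 0.64, 0.23, 0.05, -1.69, 1.67])]]
-30 -1 0 [[(np.float64(0.302), [-0.27, 0.43, -0.24, -0.45, -0.46, -0.81])], [(np.float64(0.469), [-0.26, 0.3, -0.18, -0.32, -0.63, -0.97])]]
-30 -1 1 [[(np.float64(0.225), [-0.17, 0.39, -0.32, -0.4, -0.39, -0.93])], [(np.float64(0.403), [-0.16, 0.25, -0.27, -0.27, -0.56, -1.09])]]
-30 -1 2 [[(np.float64(0.141), [-0.06, 0.35, -0.42, -0.32, -0.3, -1.1])], [(np.float64(0.336), [-0.05, 0.21, -0.36, -0.18, -0.5, -1.26])]]
30 1 0 [[(np.float64(0.302), [-0.27, 0.43, -0.24, -0.45, -0.46, 2.33])], [(np.float64(0.469), [-0.26, 0.3, -0.18, -0.32, -0.63, 2.17])]]
30 1 1 [[(np.float64(0.225), [-0.17, 0.39, -0.32, -0.4, -0.39, 2.21])], [(np.float64(0.403), [-0.16, 0.25, -0.27, -0.27, -0.56, 2.05])]]
30 1 2
[... 911 characters left out ...]
1.29, -0.77, -1.85])]]
196 -30 [[(np.float64(0.257), [0.28, 0.31, -0.46, -1.23, -0.42, 0.99])], [(np.float64(0.288), [0.28, 0.18, -0.51, -1.07, -0.45, 0.81])], [(np.float64(0.251), [0.44, 0.11, -0.46, -0.79, -0.41, 0.4])]]
196 30 [[(np.float64(0.179), [0.84, 0.45, -0.89, 1.29, -0.79, -2.15])], [(np.float64(0.234), [1.0, 0.38, -0.84, 1.05, -0.88, -2.01])], [(np.float64(0.29), [0.93, 0.29, -0.78, 1.0, -0.93, -1.84])]]
324 -30 [[(np.float64(0.024), [0.62, 0.35, -0.41, -1.13, -0.18, 0.63])], [], []]
324 30 [[(np.float64(0.432), [1.07, 0.57, -0.64, 0.98, -0.91, -2.02])], [(np.float64(0.502), [1.17, 0.51, -0.57, 0.84, -1.02, -1.93])], [(np.float64(0.532), [1.11, 0.43, -0.54, 0.83, -1.07, -1.81])]]
```

>>> {"api": "send_rows", "payload": {
  "targets": [
    {"gripper": 0.3, "x": 0, "y": 0, "z": -0.5, "ax": -3, "ay": 1, "az": 0},
    {"gripper": 0.3, "x": 0, "y": 0, "z": -0.5, "ax": -6, "ay": 1, "az": 0},
    {"gripper": 0.3, "x": 0, "y": 0, "z": -0.5, "ax": -6, "ay": 0, "az": 0},
    {"gripper": 0.3, "x": 0, "y": 0, "z": 0, "ax": -6, "ay": 0, "az": 0},
    {"gripper": 0.3, "x": 0, "y": 0, "z": 0, "ax": -6, "ay": 0, "az": 0}
  ]
}}

```text
clock: 8.75
position: [494.6, 38.8, 195.9]
ee_rot: [-0.695, 0.701, -0.134, 0.084]
contact_force: [2.0, -2.5, 1.9]
gripper_width: 29.8
grasp_force: 0.0
```

```bash
cat >> kin.py <<'E'
def gr(top,n,up,phi,gb=10,back=60):
    top,n,up=map(np.array,(top,n,up)); rr=face(-up,-n)*R.from_euler('y',phi,degrees=True); z=rr.apply([0,0,1])
    return top-gb*up+(19-back)*z, rr
E
python3 - <<'E'
from kin import *
t,r=gr([493,66,100],[.845,.038,.533],[-.532,-.024,.846],-30)
print(t.round(1)); s=go(t,r); print(s['joints'].round(2),ik(t,r))
E
```

```text
[480.3  44.9 121.6]
at [494.6  38.8 195.9] t 8.75 w 29.8 F [ 2.  -2.5  1.9]
shift cm [-1.09  3.62  6.58] turn [ 13.8 -35.   -5.5] after-turn axes cm [2.19 5.14 5.14]
[ 0.52  0.06 -0.7   0.38 -0.61 -0.82] [(np.float64(0.542), [-0.09, 0.21, -0.47, -1.04, -0.7, 1.05])]
```

>>> {"api": "send_rows", "payload": {
  "targets": [
    {"gripper": 0.3, "x": 0, "y": 0, "z": -0.3, "ax": 0, "ay": -4.5, "az": -0.8},
    {"gripper": 0.3, "x": 0, "y": 0, "z": 0, "ax": 0, "ay": -4.5, "az": -0.8},
    {"gripper": 0.3, "x": 0, "y": 0, "z": 0, "ax": 0, "ay": -4.5, "az": -0.8},
    {"gripper": 0.3, "x": 0, "y": 0, "z": 0, "ax": 0, "ay": -4.5, "az": -0.8},
    {"gripper": 0.3, "x": 0, "y": 0, "z": 0, "ax": 0, "ay": -4.5, "az": -0.8}
  ]
}}

```text
clock: 9.17
position: [495.9, 40.2, 199.9]
ee_rot: [0.731, -0.648, 0.006, -0.212]
contact_force: [-0.1, -0.8, -0.3]
gripper_width: 30.0
grasp_force: 0.0
```

>>> {"api": "send_rows", "payload": {
  "targets": [
    {"gripper": 0.3, "x": 0, "y": 0, "z": 0, "ax": 1.5, "ay": -4, "az": -0.5},
    {"gripper": 0.3, "x": 0, "y": 0, "z": 0, "ax": 3, "ay": -4, "az": -0.5},
    {"gripper": 0.3, "x": 0, "y": 0, "z": 0, "ax": 3, "ay": -4, "az": 0},
    {"gripper": 0.3, "x": 0, "y": 0, "z": 0, "ax": 3, "ay": 0, "az": 0},
    {"gripper": 0.3, "x": 0, "y": 0, "z": 0, "ax": 0, "ay": 0, "az": 0}
  ]
}}

```text
clock: 9.58
position: [495.5, 37.4, 199.0]
ee_rot: [0.707, -0.619, -0.009, -0.343]
contact_force: [-0.9, -0.8, 0.5]
gripper_width: 29.7
grasp_force: 0.0
```

Run:
```python
from kin import *
t,r=gr([493,66,100],[.845,.038,.533],[-.532,-.024,.846],-30)
print(t.round(1)); s=go(t,r); print(s['joints'].round(2))
```

```text
[480.3  44.9 121.6]
at [495.5  37.4 199. ] t 9.58 w 29.7 F [-0.9 -0.8  0.5]
shift cm [2.38 5.01 5.67] turn [ 2.2 -1.6 -3.9] after-turn axes cm [2.17 5.38 5.4 ]
[ 0.01  0.09 -0.39 -0.79 -0.76  0.63]
```

>>> {"api": "send_rows", "payload": {
  "targets": [
    {"gripper": 0.3, "x": 0.6, "y": 1.8, "z": 0.4, "ax": 0.8, "ay": -0.6, "az": -1.3},
    {"gripper": 0.3, "x": 0.6, "y": 1.8, "z": 0.7, "ax": 0.8, "ay": -0.5, "az": -1.3},
    {"gripper": 0.3, "x": 0.6, "y": 1.6, "z": 1.5, "ax": 0.6, "ay": -0.5, "az": -1.3},
    {"gripper": 0.3, "x": 0.4, "y": 0, "z": 2.5, "ax": 0, "ay": 0, "az": 0},
    {"gripper": 0.3, "x": 0, "y": 0, "z": 0, "ax": 0, "ay": 0, "az": 0}
  ]
}}

```text
clock: 10.0
position: [478.4, 45.0, 123.9]
ee_rot: [0.722, -0.589, 0.003, -0.363]
contact_force: [-0.4, 0.1, -0.2]
gripper_width: 30.0
grasp_force: 0.0
```

Run:
```python
from kin import *
t,r=gr([493,66,100],[.845,.038,.533],[-.532,-.024,.846],-30,back=0)
print(t.round(1)); s=go(t,r); print(s['joints'].round(2))
p,d,m=img('wrist'); save(p,'w4'); P=cloud(d,m); np.save('w4.npy',P)
```

```text
[506.6  76.1  77.6]
at [478.4  45.  123.9] t 10.0 w 30.0 F [-0.4  0.1 -0.2]
shift cm [ 0.17 -0.09  6.25] turn [0.4 0.  0. ] after-turn axes cm [ 0.16 -0.04  6.25]
[-0.08  0.2  -0.47 -1.03 -0.7   1.04]
```

View pics/w4.png

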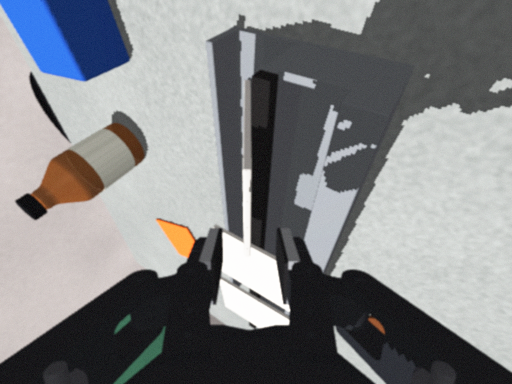

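The wrist view shows the leaning plate edge-on at (248,80–250), midway between the fingers. Moving in.

>>> {"api": "send_rows", "payload": {
  "targets": [
    {"gripper": 0.3, "x": 0.1, "y": 0, "z": 2, "ax": 0.4, "ay": 0, "az": 0},
    {"gripper": 0.3, "x": 0, "y": 0, "z": 2, "ax": 0, "ay": 0, "az": 0},
    {"gripper": 0.3, "x": 0, "y": 0, "z": 1.2, "ax": 0, "ay": 0, "az": 0},
    {"gripper": 0.3, "x": 0, "y": 0, "z": 1, "ax": 0, "ay": 0, "az": 0},
    {"gripper": 0.3, "x": 0, "y": 0, "z": 0, "ax": 0, "ay": 0, "az": 0}
  ]
}}

```text
clock: 10.47
position: [506.5, 75.2, 80.7]
ee_rot: [0.721, -0.588, 0.008, -0.366]
contact_force: [-1.1, 0.4, 0.2]
gripper_width: 29.8
grasp_force: 0.0
```

>>> {"api": "send_rows", "payload": {
  "targets": [
    {"gripper": 1, "x": 0, "y": 0, "z": 0, "ax": 0, "ay": 0, "az": 0},
    {"gripper": 1, "x": 0, "y": 0, "z": 0, "ax": 0, "ay": 0, "az": 0},
    {"gripper": 1, "x": 0, "y": 0, "z": 0, "ax": 0, "ay": 0, "az": 0},
    {"gripper": 1, "x": 0, "y": 0, "z": 0, "ax": 0, "ay": 0, "az": 0}
  ]
}}

```text
clock: 10.8
position: [505.8, 73.7, 82.0]
ee_rot: [0.721, -0.588, 0.009, -0.366]
contact_force: [-0.4, 0.5, -1.9]
gripper_width: 3.7
grasp_force: 61.4
```

>>> {"api": "send_rows", "payload": {
  "targets": [
    {"gripper": 1, "x": -0.8, "y": 0, "z": -1.3, "ax": 0, "ay": 0, "az": 0},
    {"gripper": 1, "x": -1.5, "y": 0, "z": -2.6, "ax": 0, "ay": 0, "az": 0},
    {"gripper": 1, "x": -1.5, "y": 0, "z": -2.6, "ax": 0, "ay": 0, "az": 0},
    {"gripper": 1, "x": -1.5, "y": 0, "z": -2.6, "ax": 0, "ay": 0, "az": 0},
    {"gripper": 1, "x": -1.5, "y": 0, "z": -2.6, "ax": 0, "ay": 0, "az": 0}
  ]
}}

```text
clock: 11.22
position: [431.9, 71.1, 196.5]
ee_rot: [0.721, -0.589, 0.009, -0.366]
contact_force: [-0.1, -0.3, -1.1]
gripper_width: 3.6
grasp_force: 61.4
```

Run:
```python
from kin import *
p,d,m=img('wrist'); save(p,'w5')
t,r=place(0,1,-30,90); print(t.round(1)); s=go(t,r); print(s['joints'].round(2),ik(t,r), s['grasp_force'])
c=R.from_quat(s['ee_rot']); rv=(c.inv()*r).as_rotvec()
# feasibility along the path
for k in np.linspace(0,1,6):
    rr=c*R.from_rotvec(k*rv); x=s['position']+k*(t-s['position']); x[2]=max(x[2],190); print(round(k,1),ik(x,rr))
```

```text
[ 592.7 -260.6  193.5]
at [431.1  71.2 201.8] t 11.27 w 3.6 F [-1.5  0.9  1.3]
shift cm [ 33.74 -11.72  -9.31] turn [-67.5 -27.5 -67. ] after-turn axes cm [10.59 34.98 -5.16]
[ 0.07 -0.04 -0.53 -0.87 -0.69  0.72] [(np.float64(1.088), [-0.11, 0.71, 0.32, 0.12, -1.69, 1.79])] 61.47163510322571
0.0 [(np.float64(0.535), [0.07, -0.05, -0.54, -0.86, -0.7, 0.71])]
0.2 [(np.float64(0.759), [-0.1, 0.14, -0.31, -0.71, -1.05, 0.96])]
0.4 [(np.float64(0.975), [-0.14, 0.31, -0.09, -0.53, -1.31, 1.14])]
0.6 [(np.float64(1.167), [-0.14, 0.47, 0.1, -0.33, -1.52, 1.33])]
0.8 [(np.float64(1.166), [-0.12, 0.6, 0.24, -0.12, -1.65, 1.55])]
1.0 [(np.float64(1.088), [-0.11, 0.71, 0.32, 0.12, -1.69, 1.79])]
```

View pics/w5.png

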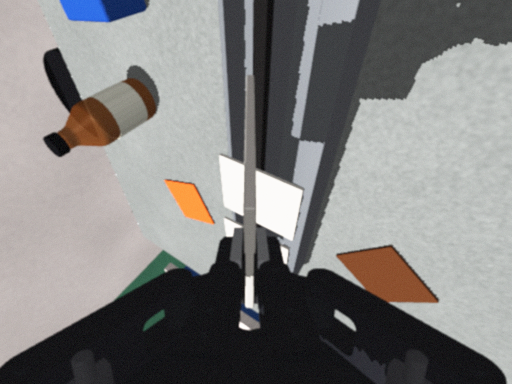

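The plate is held, edge at (250,80–300), clear of the stand. Transit has to go above the cheeks.

Run:
```python
from kin import *
t,r=place(0,1,-30,150); s=arm.read_state(); c=R.from_quat(s['ee_rot']); rv=(c.inv()*r).as_rotvec()
print(t.round())
for via in ([480,-40,265],[520,-80,265],[450,20,265]):
    print(via,'shift',(c.inv().apply(np.array(via)-s['position'])/10).round(2),[ik(np.array(via),c*R.from_rotvec(k*rv)) for k in (0,.25,.5,.75,1)],'then',(r.inv().apply(t-via)/10).round(2))
print(ik(t,r))
```

```text
[ 593. -261.  254.]
[480, -40, 265] shift [ 8.4  -7.09 -8.16] [[(np.float64(0.774), [-0.23, 0.02, -0.3, -0.8, -1.01, 0.8])], [(np.float64(0.931), [-0.16, 0.14, -0.14, -0.63, -1.28, 0.94])], [(np.float64(1.054), [-0.05, 0.25, -0.02, -0.45, -1.49, 1.1])], [(np.float64(1.116), [0.08, 0.34, 0.05, -0.26, -1.65, 1.28])], [(np.float64(1.098), [0.22, 0.4, 0.03, -0.05, -1.72, 1.48])]] then [ 7.79 23.33 -3.18]
[520, -80, 265] shift [ 13.07 -10.27  -8.43] [[(np.float64(0.882), [-0.3, 0.12, -0.19, -0.8, -1.06, 0.84])], [(np.float64(1.045), [-0.23, 0.24, -0.02, -0.62, -1.33, 0.98])], [(np.float64(1.171), [-0.12, 0.34, 0.1, -0.43, -1.55, 1.14])], [(np.float64(1.23), [0.01, 0.42, 0.16, -0.23, -1.69, 1.34])], [(np.float64(1.199), [0.15, 0.47, 0.13, -0.01, -1.75, 1.55])]] then [ 4.8  18.84 -1.45]
[450, 20, 265] shift [ 2.34 -4.82 -6.4 ] [[(np.float64(0.668), [-0.07, -0.08, -0.4, -0.77, -0.9, 0.66])], [(np.float64(0.83), [-0.03, 0.05, -0.24, -0.63, -1.2, 0.84])], [(np.float64(0.961), [0.06, 0.17, -0.11, -0.47, -1.43, 1.0])], [(np.float64(1.038), [0.19, 0.27, -0.03, -0.29, -1.61, 1.18])], [(np.float64(1.044), [0.33, 0.35, -0.03, -0.1, -1.71, 1.38])]] then [ 9.7  29.66 -4.28]
[(np.float64(1.006), [-0.11, 0.68, 0.4, 0.12, -1.81, 1.81])]
```

Via (480,-40,265).

>>> {"api": "send_rows", "payload": {
  "targets": [
    {"gripper": 1, "x": 2.1, "y": -1.8, "z": -2, "ax": 0, "ay": 0, "az": 0},
    {"gripper": 1, "x": 2.1, "y": -1.8, "z": -2, "ax": 0, "ay": 0, "az": 0},
    {"gripper": 1, "x": 2.1, "y": -1.8, "z": -2, "ax": 0, "ay": 0, "az": 0},
    {"gripper": 1, "x": 2.1, "y": -1.8, "z": -2, "ax": 0, "ay": 0, "az": 0},
    {"gripper": 1, "x": 0, "y": 0, "z": 0, "ax": -4.8, "ay": -2, "az": -4.8}
  ]
}}

```text
clock: 11.68
position: [484.9, -43.4, 260.5]
ee_rot: [0.759, -0.552, -0.009, -0.345]
contact_force: [0.2, 0.4, -0.3]
gripper_width: 3.7
grasp_force: 61.5
```

>>> {"api": "send_rows", "payload": {
  "targets": [
    {"gripper": 1, "x": 0, "y": 0, "z": 0, "ax": -4.8, "ay": -2, "az": -4.8},
    {"gripper": 1, "x": 0, "y": 0, "z": 0, "ax": -4.8, "ay": -2, "az": -4.8},
    {"gripper": 1, "x": 0, "y": 0, "z": 0, "ax": -4.8, "ay": -2, "az": -4.8},
    {"gripper": 1, "x": 0, "y": 0, "z": 0, "ax": -4.8, "ay": -2, "az": -4.8},
    {"gripper": 1, "x": 0, "y": 0, "z": 0, "ax": -4.8, "ay": -2, "az": -4.8}
  ]
}}

```text
clock: 12.1
position: [483.9, -39.6, 257.7]
ee_rot: [0.908, -0.334, -0.121, -0.221]
contact_force: [0.9, -0.2, -1.4]
gripper_width: 3.8
grasp_force: 61.4
```

>>> {"api": "send_rows", "payload": {
  "targets": [
    {"gripper": 1, "x": 0, "y": 0, "z": 0, "ax": -4.8, "ay": -2, "az": -4.8},
    {"gripper": 1, "x": 0, "y": 0, "z": 0, "ax": -4.8, "ay": -2, "az": -4.8},
    {"gripper": 1, "x": 0, "y": 0, "z": 0, "ax": -4.8, "ay": -2, "az": -4.8},
    {"gripper": 1, "x": 0, "y": 0, "z": 0, "ax": -4.8, "ay": -2, "az": -4.8},
    {"gripper": 1, "x": 0, "y": 0, "z": 0, "ax": -4.8, "ay": -2, "az": -4.8}
  ]
}}

```text
clock: 12.52
position: [484.3, -39.1, 257.6]
ee_rot: [0.969, -0.087, -0.216, -0.077]
contact_force: [0.9, -0.7, -0.8]
gripper_width: 4.0
grasp_force: 61.4
```

>>> {"api": "send_rows", "payload": {
  "targets": [
    {"gripper": 1, "x": 0, "y": 0, "z": 0, "ax": -4.8, "ay": -2, "az": -4.8},
    {"gripper": 1, "x": 0, "y": 0, "z": 0, "ax": -4.8, "ay": -2, "az": -4.8},
    {"gripper": 1, "x": 0, "y": 0, "z": 0, "ax": -4.8, "ay": -2, "az": -4.8},
    {"gripper": 1, "x": 0, "y": 0, "z": 0, "ax": 0, "ay": 0, "az": 0}
  ]
}}

```text
clock: 12.85
position: [483.9, -37.0, 255.9]
ee_rot: [0.962, 0.067, -0.266, 0.013]
contact_force: [-0.3, -0.1, -1.7]
gripper_width: 4.0
grasp_force: 61.3
```

Run:
```python
from kin import *
t,r=place(0,1,-30,150); s=go(t,r); print(s['joints'].round(2))
```

```text
at [483.9 -37.  255.9] t 12.85 w 4.0 F [-0.3 -0.1 -1.7]
shift cm [ 6.63 23.64 -3.96] turn [-0.3  0.9  0.7] after-turn axes cm [ 6.96 23.58 -3.75]
[ 0.22  0.41  0.03 -0.05 -1.72  1.49]
```

>>> {"api": "send_rows", "payload": {
  "targets": [
    {"gripper": 1, "x": 1.2, "y": 3.8, "z": -0.6, "ax": 0, "ay": 0.9, "az": 0.7},
    {"gripper": 1, "x": 1.2, "y": 3.9, "z": -0.6, "ax": 0, "ay": 0, "az": 0},
    {"gripper": 1, "x": 1.2, "y": 3.9, "z": -0.6, "ax": 0, "ay": 0, "az": 0},
    {"gripper": 1, "x": 1.2, "y": 3.9, "z": -0.6, "ax": 0, "ay": 0, "az": 0},
    {"gripper": 1, "x": 1.2, "y": 3.9, "z": -0.6, "ax": 0, "ay": 0, "az": 0}
  ]
}}

```text
clock: 13.27
position: [574.3, -225.2, 252.8]
ee_rot: [0.965, 0.058, -0.255, 0.013]
contact_force: [1.4, 0.5, -0.6]
gripper_width: 4.0
grasp_force: 61.3
```

>>> {"api": "send_rows", "payload": {
  "targets": [
    {"gripper": 1, "x": 0.8, "y": 3.9, "z": -0.6, "ax": 0, "ay": 0, "az": 0},
    {"gripper": 1, "x": 0, "y": 0, "z": 0, "ax": 0, "ay": 0, "az": 0},
    {"gripper": 1, "x": 0, "y": 0, "z": 0, "ax": 0, "ay": 0, "az": 0}
  ]
}}

```text
clock: 13.52
position: [588.0, -263.3, 251.9]
ee_rot: [0.965, 0.056, -0.257, 0.012]
contact_force: [-0.2, 0.3, -1.7]
gripper_width: 3.9
grasp_force: 61.4
```

Run:
```python
from kin import *
t,r=place(0,1,-30,150); s=go(t,r)
for n in ('scene',):
    p,d,m=img(n); save(cv2.resize(p[80:210,130:280],(750,650),interpolation=cv2.INTER_CUBIC)[:600],n+'6')
    P=cloud(d,m); q=P-O; X,Y,Z=q@RX,q@RY,P[...,2]
    M=(X>-20)&(X<150)&(abs(Y+50)<25)&(Z>140)&(p.min(-1)>110); k=np.stack([X,Y,Z],-1)[M]; print(len(k)); 
    if len(k)>20: print(k.min(0).round(),k.max(0).round(), cv2.minAreaRect(k[:,[0,2]].astype(np.float32)),np.polyfit(k[:,0],k[:,1],1))
```

```text
at [ 588.  -263.3  251.9] t 13.52 w 3.9 F [-0.2  0.3 -1.7]
shift cm [ 0.35 -0.22 -0.39] turn [-0.7 -0.2 -0.6] after-turn axes cm [ 0.35 -0.21 -0.39]
0
```

View pics/scene6.png

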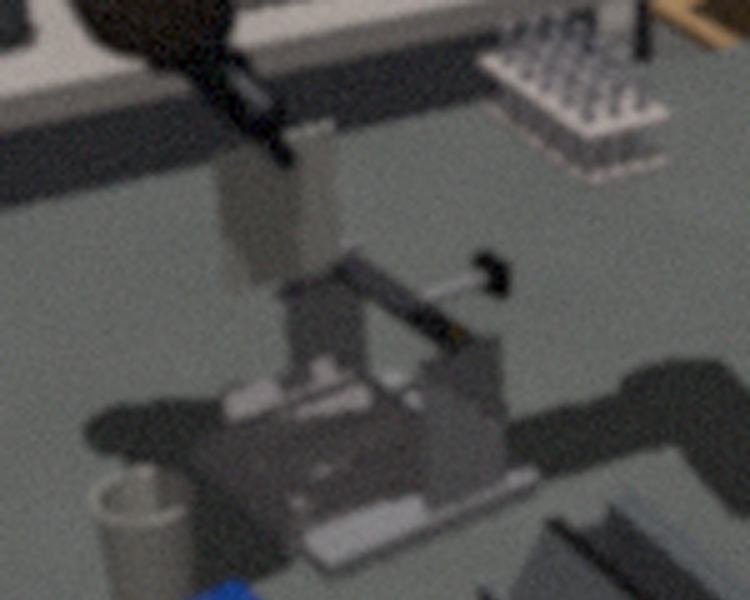

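The scene crop shows the plate held upright over the rack at (218–345,120–290). I'll fit it.

```bash
cat >> kin.py <<'E'
def held(y0,zlo=135,zhi=300):
    p,d,m=img('scene'); P=cloud(d,m); q=P-O; X,Y,Z=q@RX,q@RY,P[...,2]
    pp=p.astype(int); M=(X>-10)&(X<150)&(abs(Y-y0)<30)&(Z>zlo)&(Z<zhi)&(p.min(-1)>65)&(abs(pp[...,0]-pp[...,2])<40)
    K=cv2.connectedComponentsWithStats(M.astype(np.uint8)); 
    if K[0]<2: print('none',M.sum()); return
    i=1+np.argmax(K[2][1:,4]); k=np.stack([X,Y,Z],-1)[K[1]==i]
    n,u,c,r,box,N=plane(k,np.ones(len(k),bool)); print(N,'n',n.round(3),'ctr',c.round(1),r); print(box.round(1))
E
python3 - <<'E'
from kin import *
held(-50)
E
```

```text
137 n [0.003 1.    0.013] ctr [ 26.9 -48.2 218.1] ((1.7750320434570312, 2.826549530029297), (109.99159240722656, 38.567588806152344), 89.89547729492188)
[[  7.5 -47.5 163.1]
 [ 46.1 -47.6 163.1]
 [ 46.3 -49.  273. ]
 [  7.7 -48.9 273.1]]
```

```bash
cat >> kin.py <<'E'
def rel(dx,dy,dz):
    s=arm.read_state(); r=R.from_quat(s['ee_rot']); print((r.inv().apply(dx*RX+dy*RY+np.array([0,0,dz]))/10).round(2), 'at',s['position'].round(1),'F',s['contact_force'].round(1),s['clock'])
E
python3 - <<'E'
from kin import *
rel(4,.7,0);rel(0,0,-30)
E
```

```text
[ 0.35 -0.07 -0.2 ] at [ 588.2 -260.9  253.6] F [-0.5 -0.2 -0.5] 13.6167
[1.49 0.01 2.61] at [ 588.2 -260.9  253.6] F [-0.5 -0.2 -0.5] 13.6167
```

>>> {"api": "send_rows", "payload": {
  "targets": [
    {"gripper": 1, "x": 0.4, "y": -0.1, "z": -0.2, "ax": 0, "ay": 0, "az": 0},
    {"gripper": 1, "x": 1.5, "y": 0, "z": 2.6, "ax": 0, "ay": 0, "az": 0},
    {"gripper": 1, "x": 1.5, "y": 0, "z": 2.6, "ax": 0, "ay": 0, "az": 0},
    {"gripper": 1, "x": 1.0, "y": 0, "z": 1.75, "ax": 0, "ay": 0, "az": 0},
    {"gripper": 1, "x": 0.5, "y": 0, "z": 0.87, "ax": 0, "ay": 0, "az": 0}
  ]
}}

```text
clock: 14.03
position: [592.3, -256.7, 160.9]
ee_rot: [0.964, 0.059, -0.258, 0.013]
contact_force: [0.0, 0.2, -0.7]
gripper_width: 4.3
grasp_force: 61.4
```

>>> {"api": "send_rows", "payload": {
  "targets": [
    {"gripper": 1, "x": 0.5, "y": 0, "z": 0.87, "ax": 0, "ay": 0, "az": 0},
    {"gripper": 1, "x": 0.5, "y": 0, "z": 0.87, "ax": 0, "ay": 0, "az": 0},
    {"gripper": 1, "x": 0.5, "y": 0, "z": 0.87, "ax": 0, "ay": 0, "az": 0},
    {"gripper": 1, "x": 0, "y": 0, "z": 0, "ax": 0, "ay": 0, "az": 0}
  ]
}}

```text
clock: 14.37
position: [594.6, -258.8, 134.8]
ee_rot: [0.965, 0.059, -0.254, 0.015]
contact_force: [1.6, -2.8, -1.2]
gripper_width: 3.8
grasp_force: 61.7
```

Run:
```python
from kin import *
rel(0,0,-30); held(-50,80,200)
```

```text
[1.48 0.   2.61] at [ 594.6 -258.8  134.8] F [ 1.6 -2.8 -1.2] 14.3667
62 n [-0.201  0.98   0.004] ctr [ 32.9 -46.2 117.9] ((1.43804931640625, 0.5255165100097656), (76.11410522460938, 33.98643112182617), 84.34980773925781)
[[ 12.6 -50.2  81.7]
 [ 45.7 -43.4  78.4]
 [ 53.1 -42.2 154.1]
 [ 20.  -49.  157.5]]
```

>>> {"api": "send_rows", "payload": {
  "targets": [
    {"gripper": 1, "x": 0.4, "y": 0, "z": 0.7, "ax": 0, "ay": 0, "az": 0},
    {"gripper": 1, "x": 0.4, "y": 0, "z": 0.7, "ax": 0, "ay": 0, "az": 0},
    {"gripper": 1, "x": 0, "y": 0, "z": 0, "ax": 0, "ay": 0, "az": 0}
  ]
}}

```text
clock: 14.67
position: [593.1, -259.2, 115.4]
ee_rot: [0.965, 0.059, -0.257, 0.014]
contact_force: [1.1, -3.8, -2.9]
gripper_width: 4.2
grasp_force: 61.2
```

>>> {"api": "send_rows", "payload": {
  "targets": [
    {"gripper": 1, "x": 0.3, "y": 0, "z": 0.5, "ax": 0, "ay": 0, "az": 0},
    {"gripper": 1, "x": 0, "y": 0, "z": 0, "ax": 0, "ay": 0, "az": 0}
  ]
}}

```text
clock: 14.83
position: [593.2, -259.2, 110.2]
ee_rot: [0.965, 0.058, -0.257, 0.014]
contact_force: [-0.9, -5.4, -2.9]
gripper_width: 3.8
grasp_force: 61.1
```

>>> {"api": "send_rows", "payload": {
  "targets": [
    {"gripper": 1, "x": 0.15, "y": 0, "z": 0.26, "ax": 0, "ay": 0, "az": 0},
    {"gripper": 1, "x": 0, "y": 0, "z": 0, "ax": 0, "ay": 0, "az": 0}
  ]
}}

```text
clock: 15.0
position: [593.3, -259.1, 108.1]
ee_rot: [0.965, 0.058, -0.256, 0.014]
contact_force: [-0.1, -5.3, -0.6]
gripper_width: 3.9
grasp_force: 61.4
```

>>> {"api": "send_rows", "payload": {
  "targets": [
    {"gripper": 1, "x": 0.2, "y": 0, "z": 0.35, "ax": 0, "ay": 0, "az": 0},
    {"gripper": 1, "x": 0, "y": 0, "z": 0, "ax": 0, "ay": 0, "az": 0}
  ]
}}

```text
clock: 15.17
position: [593.3, -259.3, 108.0]
ee_rot: [0.965, 0.059, -0.257, 0.015]
contact_force: [-1.5, -4.2, 10.3]
gripper_width: 4.0
grasp_force: 62.8
```

>>> {"api": "send_rows", "payload": {
  "targets": [
    {"gripper": 0.6, "x": 0, "y": 0, "z": 0, "ax": 0, "ay": 0, "az": 0},
    {"gripper": 0.6, "x": 0, "y": 0, "z": 0, "ax": 0, "ay": 0, "az": 0},
    {"gripper": 0.6, "x": 0, "y": 0, "z": 0, "ax": 0, "ay": 0, "az": 0}
  ]
}}

```text
clock: 15.42
position: [593.0, -257.5, 103.6]
ee_rot: [0.965, 0.059, -0.257, 0.013]
contact_force: [0.6, -0.2, -0.9]
gripper_width: 17.1
grasp_force: 0.0
```

>>> {"api": "send_rows", "payload": {
  "targets": [
    {"gripper": 0.6, "x": 0, "y": 0, "z": -2, "ax": 0, "ay": 0, "az": 0},
    {"gripper": 0.6, "x": 0, "y": 0, "z": -4, "ax": 0, "ay": 0, "az": 0},
    {"gripper": 0.6, "x": -1, "y": 0, "z": -3.8, "ax": 0, "ay": 0, "az": 0},
    {"gripper": 1, "x": -2, "y": 0, "z": -3.5, "ax": 0, "ay": 0, "az": 0},
    {"gripper": 1, "x": -2, "y": -1, "z": -3, "ax": 0, "ay": 0, "az": 0}
  ]
}}

```text
clock: 15.83
position: [629.8, -245.1, 271.1]
ee_rot: [0.965, 0.058, -0.257, 0.013]
contact_force: [0.9, -1.2, 0.9]
gripper_width: 0.3
grasp_force: 0.0
```

Run:
```python
from kin import *
held(-50,80,200)
s=go([538.5,203,150],face([0,0,-1],-RY)); print(s['joints'].round(2))
rr=face([0,0,-1],-RY)
for x in ([538.5,203,150],[538.5,203,43],[533,326,43],[533,326,150],[600,-150,250]): print(ik(np.array(x,float),rr))
p,d,m=img('top'); save(cv2.resize(p[120:250,140:400],(780,390)),'t7')
```

```text
124 n [-0.001  1.     0.011] ctr [ 61.8 -47.7 104.9] ((6.747203826904297, 0.1614513397216797), (94.9902572631836, 47.46630859375), 2.0410332679748535)
[[ 13.5 -48.  126.9]
 [ 15.2 -47.4  79.5]
 [110.2 -47.4  82.9]
 [108.5 -47.9 130.3]]
at [ 631.1 -244.1  280.3] t 15.88 w -0.0 F [0.7 0.9 7.9]
shift cm [  3.01 -45.53  13.16] turn [-0.  29.1 -0.4] after-turn axes cm [ -3.43 -45.53  13.03]
[-0.09  0.72  0.57  0.11 -1.92  1.79]
[(np.float64(0.81), [0.64, 0.38, -0.23, -0.0, -0.97, 1.06])]
[(np.float64(0.571), [0.64, 0.51, -0.33, -0.0, -0.73, 1.06])]
[(np.float64(0.635), [0.81, 0.58, -0.2, 0.0, -0.79, 0.89])]
[(np.float64(0.858), [0.81, 0.45, -0.1, 0.0, -1.02, 0.89])]
[(np.float64(1.068), [0.02, 0.36, 0.02, 0.0, -1.23, 1.68])]
```

View pics/t7.png

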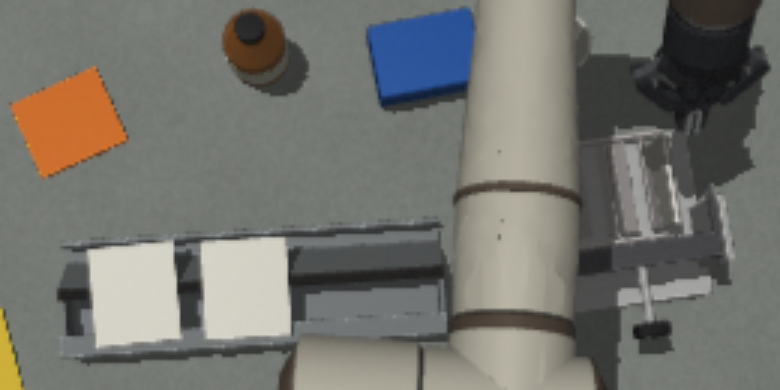

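Top view: plate A is in the rack slot (edge near (675,185)), and plates B (245,287) and C (135,294) are still flat. On to B.

>>> {"api": "send_rows", "payload": {
  "targets": [
    {"gripper": 1, "x": 0, "y": -2, "z": 0, "ax": 0, "ay": 7.1, "az": 0},
    {"gripper": 1, "x": 0, "y": -3, "z": 0, "ax": 0, "ay": 7.1, "az": 0},
    {"gripper": 1, "x": 0, "y": -3, "z": 0, "ax": 0, "ay": 7.1, "az": 0},
    {"gripper": 1, "x": 0, "y": -4, "z": 0, "ax": 0, "ay": 7.1, "az": 0},
    {"gripper": 1, "x": -0.4, "y": -4.1, "z": 0, "ax": 0, "ay": 0, "az": 0}
  ]
}}

```text
clock: 16.35
position: [602.4, -84.5, 272.4]
ee_rot: [0.998, 0.059, -0.009, -0.003]
contact_force: [0.7, 0.3, 0.5]
gripper_width: 0.1
grasp_force: 0.0
```

>>> {"api": "send_rows", "payload": {
  "targets": [
    {"gripper": 1, "x": -0.5, "y": -4.1, "z": 0, "ax": 0, "ay": 0, "az": 0},
    {"gripper": 1, "x": -0.5, "y": -4.1, "z": 0, "ax": 0, "ay": 0, "az": 0},
    {"gripper": 1, "x": -0.5, "y": -4.1, "z": 0, "ax": 0, "ay": 0, "az": 0},
    {"gripper": 1, "x": -0.5, "y": -4.1, "z": 0, "ax": 0, "ay": 0, "az": 0},
    {"gripper": 1, "x": -0.5, "y": -4.1, "z": 0, "ax": 0, "ay": 0, "az": 0}
  ]
}}

```text
clock: 16.77
position: [555.2, 117.3, 272.2]
ee_rot: [0.998, 0.06, -0.012, -0.002]
contact_force: [0.6, 0.4, -0.2]
gripper_width: 0.0
grasp_force: 0.0
```

>>> {"api": "send_rows", "payload": {
  "targets": [
    {"gripper": 1, "x": -0.5, "y": -4.1, "z": 0, "ax": 0, "ay": 0, "az": 0},
    {"gripper": 1, "x": 0, "y": -4.1, "z": 0, "ax": 0, "ay": 0, "az": 0},
    {"gripper": 1, "x": 0, "y": 0, "z": 4, "ax": 0, "ay": 0, "az": 0},
    {"gripper": 1, "x": 0, "y": 0, "z": 4, "ax": 0, "ay": 0, "az": 0},
    {"gripper": 1, "x": 0, "y": 0, "z": 4, "ax": 0, "ay": 0, "az": 0}
  ]
}}

```text
clock: 17.18
position: [538.1, 197.6, 151.8]
ee_rot: [0.998, 0.061, -0.011, -0.002]
contact_force: [-0.0, -0.1, -0.5]
gripper_width: 0.3
grasp_force: 0.0
```

Run:
```python
from kin import *
p,d,m=img('wrist'); 
s=go([538.5,203,100],face([0,0,-1],-RY)); print(s['joints'].round(2))
```

```text
at [532.6 194.5 142.4] t 17.23 w 0.2 F [-3.1 -0.7 -7.4]
shift cm [ 0.86 -0.77  4.2 ] turn [-0.   2.3 -0.6] after-turn axes cm [ 0.7  -0.76  4.24]
[ 0.63  0.39 -0.22 -0.02 -1.    1.08]
```

>>> {"api": "send_rows", "payload": {
  "targets": [
    {"gripper": 1, "x": 0.5, "y": -0.7, "z": 1, "ax": 0, "ay": 2, "az": 0},
    {"gripper": 1, "x": 0, "y": 0, "z": 4, "ax": 0, "ay": 0, "az": 0},
    {"gripper": 1, "x": 0, "y": 0, "z": 2, "ax": 0, "ay": 0, "az": 0},
    {"gripper": 1, "x": 0, "y": 0, "z": 0.8, "ax": 0, "ay": 0, "az": 0},
    {"gripper": 1, "x": 0, "y": 0, "z": 0.8, "ax": 0, "ay": 0, "az": 0}
  ]
}}

```text
clock: 17.65
position: [543.9, 204.0, 66.8]
ee_rot: [0.998, 0.06, 0.005, -0.002]
contact_force: [-0.0, -0.4, 1.4]
gripper_width: 0.1
grasp_force: 0.3
```

>>> {"api": "send_rows", "payload": {
  "targets": [
    {"gripper": 1, "x": 0, "y": 0, "z": 0.8, "ax": 0, "ay": 0, "az": 0},
    {"gripper": 1, "x": 0, "y": 0, "z": 0.7, "ax": 0, "ay": 0, "az": 0},
    {"gripper": 1, "x": 0, "y": 0, "z": 0, "ax": 0, "ay": 0, "az": 0}
  ]
}}

```text
clock: 17.9
position: [544.1, 204.1, 51.7]
ee_rot: [0.998, 0.06, 0.006, -0.002]
contact_force: [-0.1, -0.1, 1.3]
gripper_width: -0.2
grasp_force: 0.4
```

>>> {"api": "send_rows", "payload": {
  "targets": [
    {"gripper": 1, "x": -0.2, "y": 0, "z": 0.5, "ax": 0, "ay": 0, "az": 0},
    {"gripper": 1, "x": -0.2, "y": 0, "z": 0.5, "ax": 0, "ay": 0, "az": 0},
    {"gripper": 1, "x": 0, "y": 0, "z": 0, "ax": 0, "ay": 0, "az": 0},
    {"gripper": 1, "x": 0, "y": 0, "z": 0, "ax": 0, "ay": 0, "az": 0},
    {"gripper": 1, "x": 0, "y": 0, "z": 0, "ax": 0, "ay": 0, "az": 0}
  ]
}}

```text
clock: 18.32
position: [540.4, 203.8, 42.3]
ee_rot: [0.998, 0.06, 0.006, -0.002]
contact_force: [-0.3, -0.4, 0.2]
gripper_width: -0.1
grasp_force: 0.0
```

Run:
```python
from kin import *
s=go([533,326,100],face([0,0,-1],-RY))
p,d,m=img('scene'); P=cloud(d,m); np.save('s8.npy',P)
X,Y=stand_xy(P); Z=P[...,2]
for y0 in (0,128):
    M=(abs(Y-y0)<46)&(p.min(-1)>100)&(p[...,0].astype(int)-p[...,2]>0)&(Z>8)&(Z<130)&(X>-90)&(X<60)
    n,u,c,r,box,N=plane(P,M); print(N,n.round(3),'tilt',np.degrees(np.arccos(n[2])).round(1),c.round(1),r)
```

```text
at [540.4 203.8  42.3] t 18.32 w -0.1 F [-0.3 -0.4  0.2]
shift cm [  0.8  -12.25  -5.71] turn [-0.2 -0.7 -0.5] after-turn axes cm [  0.84 -12.22  -5.77]
59 [0.867 0.036 0.496] tilt 60.3 [517.1 232.8  54.8] ((1.288827896118164, -9.997032165527344), (20.839130401611328, 95.55138397216797), 2.1161134243011475)
664 [-0.004 -0.001  1.   ] tilt 0.2 [491.4 323.6  66.9] ((-0.9564704895019531, -3.3092613220214844), (91.53641510009766, 113.61099243164062), 8.051254272460938)
```

>>> {"api": "send_rows", "payload": {
  "targets": [
    {"gripper": 1, "x": 0, "y": 0, "z": -4, "ax": 0, "ay": 0, "az": 0},
    {"gripper": 1, "x": 0, "y": -2, "z": -3.5, "ax": 0, "ay": 0, "az": 0},
    {"gripper": 1, "x": 0.4, "y": -4, "z": -1, "ax": 0, "ay": 0, "az": 0},
    {"gripper": 1, "x": 0.4, "y": -4, "z": 0, "ax": 0, "ay": 0, "az": 0},
    {"gripper": 1, "x": 0, "y": -2.1, "z": 3, "ax": 0, "ay": 0, "az": 0}
  ]
}}

```text
clock: 18.78
position: [538.0, 331.6, 105.9]
ee_rot: [0.998, 0.062, 0.014, -0.008]
contact_force: [1.5, 0.7, 0.2]
gripper_width: 0.1
grasp_force: 0.0
```

>>> {"api": "send_rows", "payload": {
  "targets": [
    {"gripper": 1, "x": 0, "y": 0, "z": 1.5, "ax": 0, "ay": 0, "az": 0},
    {"gripper": 1, "x": 0, "y": 0, "z": 0.8, "ax": 0, "ay": 0, "az": 0},
    {"gripper": 1, "x": 0, "y": 0, "z": 0.8, "ax": 0, "ay": 0, "az": 0},
    {"gripper": 1, "x": 0, "y": 0, "z": 0.8, "ax": 0, "ay": 0, "az": 0},
    {"gripper": 1, "x": 0, "y": 0, "z": 0, "ax": 0, "ay": 0, "az": 0}
  ]
}}

```text
clock: 19.2
position: [533.2, 323.5, 57.5]
ee_rot: [0.998, 0.059, 0.005, -0.002]
contact_force: [1.0, -0.2, 0.3]
gripper_width: -0.2
grasp_force: 0.0
```

>>> {"api": "send_rows", "payload": {
  "targets": [
    {"gripper": 1, "x": 0, "y": 0, "z": 0.7, "ax": 0, "ay": 0, "az": 0},
    {"gripper": 1, "x": 0, "y": 0, "z": 0.7, "ax": 0, "ay": 0, "az": 0},
    {"gripper": 1, "x": 0, "y": 0, "z": 0.1, "ax": 0, "ay": 0, "az": 0},
    {"gripper": 1, "x": 0, "y": 0, "z": 0, "ax": 0, "ay": 0, "az": 0},
    {"gripper": 1, "x": 0, "y": 0, "z": 0, "ax": 0, "ay": 0, "az": 0}
  ]
}}

```text
clock: 19.62
position: [533.9, 324.7, 43.7]
ee_rot: [0.998, 0.06, 0.006, -0.002]
contact_force: [0.3, 0.4, -0.0]
gripper_width: -0.2
grasp_force: 0.0
```

>>> {"api": "send_rows", "payload": {
  "targets": [
    {"gripper": 0.3, "x": 0, "y": 0, "z": -4, "ax": 0, "ay": 0, "az": 0},
    {"gripper": 0.3, "x": 0, "y": 0, "z": -4, "ax": 0, "ay": 0, "az": 0},
    {"gripper": 0.3, "x": -2, "y": 0, "z": -3.5, "ax": 0, "ay": 0, "az": 0},
    {"gripper": 0.3, "x": 0, "y": 0, "z": 0, "ax": 0, "ay": 0, "az": 0}
  ]
}}

```text
clock: 19.95
position: [514.4, 324.2, 167.4]
ee_rot: [0.998, 0.061, 0.012, -0.007]
contact_force: [0.1, -0.7, 0.3]
gripper_width: 29.8
grasp_force: 0.0
```

```bash
cat >> kin.py <<'E'
def lean(y0,cam='scene',rgb=100):
    p,d,m=img(cam); P=cloud(d,m); X,Y=stand_xy(P); Z=P[...,2]
    M=(abs(Y-y0)<60)&(p.min(-1)>rgb)&(p[...,0].astype(int)-p[...,2]>0)&(Z>8)&(Z<130)&(X>-90)&(X<60)
    M=cv2.erode(M.astype(np.uint8),np.ones((1,1)))>0
    if M.sum()<10: print('none'); return
    n,u,c,r,box,N=plane(P,M); print(cam,y0,N,'n',n.round(3),'tilt',np.degrees(np.arccos(n[2])).round(1),'up',u.round(3),'ctr',c.round(1),np.round(r[1],1),round(r[2],1)); print(box.round(1).tolist())
E
python3 - <<'E'
from kin import *
lean(0);lean(128);s=go([0,0,0]); print(s['joints'].round(2),R.from_quat(s['ee_rot']).as_matrix().round(2).tolist())
E
```

```text
scene 0 413 n [0.868 0.013 0.496] tilt 60.3 up [-0.496 -0.008  0.868] ctr [517.6 204.   56.1] [103.5  98.3] 89.8
[[542.4, 253.7, 11.4], [544.1, 155.5, 11.0], [492.8, 154.2, 100.9], [491.1, 252.5, 101.3]]
scene 128 448 n [0.834 0.026 0.552] tilt 56.5 up [-0.552 -0.017  0.834] ctr [512.2 328.5  56.2] [100.3  95. ] 88.7
[[537.7, 378.0, 15.3], [541.8, 283.1, 13.5], [486.6, 279.1, 97.1], [482.5, 374.0, 98.9]]
at [512.8 322.5 161.1] t 20.05 w 30.1 F [ 0.  -0.3 -0.4]
shift cm [-55.03  25.96  15.06] turn [0. 0. 0.] after-turn axes cm [-55.03  25.96  15.06]
[ 0.83  0.4  -0.16  0.01 -1.    0.86] [[0.99, 0.12, 0.01], [0.12, -0.99, 0.01], [0.02, -0.01, -1.0]]
```

Run:
```python
from kin import *
F=R.from_euler('z',180,degrees=True)
t,r=gr([481.5,326.5,100],[.834,.035,.552],[-.552,-.02,.834],30); r=r*F
s=go(t,r); c=R.from_quat(s['ee_rot']); rv=(c.inv()*r).as_rotvec(); print(t.round(1))
for x0 in (s['position'],np.array([470,326,200.])):
  for k in np.linspace(0,1,6): print(round(k,1),ik(x0,c*R.from_rotvec(k*rv)))
print(ik(t,r)); print((r.inv().apply(t-s['position'])/10).round(2),(c.inv().apply(np.array([470,330,200])-s['position'])/10).round(2))
```

```text
at [512.8 322.5 161.1] t 20.05 w 30.1 F [ 0.  -0.3 -0.4]
shift cm [-4.36 -2.9   3.95] turn [-46.9  -0.2 -72.6] after-turn axes cm [ 2.66 -5.97 -0.58]
[466.6 346.5 121.2]
0.0 [(np.float64(0.839), [0.83, 0.4, -0.15, 0.01, -1.0, 0.86])]
0.2 [(np.float64(0.897), [0.9, 0.44, -0.17, 0.16, -1.06, 0.97])]
0.4 [(np.float64(0.855), [0.96, 0.46, -0.21, 0.31, -1.09, 1.07])]
0.6 [(np.float64(0.776), [1.01, 0.47, -0.29, 0.48, -1.09, 1.16])]
0.8 [(np.float64(0.668), [1.06, 0.48, -0.4, 0.67, -1.07, 1.24])]
1.0 [(np.float64(0.54), [1.08, 0.48, -0.53, 0.88, -1.04, 1.29])]
0.0 [(np.float64(0.885), [0.89, 0.31, -0.19, 0.01, -1.06, 0.8])]
0.2 [(np.float64(0.876), [0.96, 0.35, -0.19, 0.14, -1.12, 0.92])]
0.4 [(np.float64(0.836), [1.02, 0.38, -0.23, 0.29, -1.16, 1.04])]
0.6 [(np.float64(0.764), [1.08, 0.39, -0.31, 0.44, -1.17, 1.14])]
0.8 [(np.float64(0.663), [1.13, 0.4, -0.41, 0.61, -1.16, 1.24])]
1.0 [(np.float64(0.54), [1.17, 0.4, -0.53, 0.8, -1.13, 1.32])]
[(np.float64(0.497), [1.18, 0.52, -0.57, 0.86, -1.02, 1.18])]
[ 2.66 -5.97 -0.58] [-4.1  -1.29 -3.94]
```

>>> {"api": "send_rows", "payload": {
  "targets": [
    {"gripper": 0.3, "x": -2, "y": -0.6, "z": -2, "ax": 0, "ay": 0, "az": 0},
    {"gripper": 0.3, "x": -2, "y": -0.6, "z": -1.9, "ax": 0, "ay": 0, "az": 0},
    {"gripper": 0.3, "x": 0, "y": 0, "z": 0, "ax": -3.6, "ay": 0, "az": -5.6},
    {"gripper": 0.3, "x": 0, "y": 0, "z": 0, "ax": -3.6, "ay": 0, "az": -5.6},
    {"gripper": 0.3, "x": 0, "y": 0, "z": 0, "ax": -3.6, "ay": 0, "az": -5.6}
  ]
}}

```text
clock: 20.47
position: [470.9, 328.4, 196.5]
ee_rot: [0.974, 0.206, 0.011, 0.094]
contact_force: [-0.3, 0.0, 0.3]
gripper_width: 30.2
grasp_force: 0.0
```

>>> {"api": "send_rows", "payload": {
  "targets": [
    {"gripper": 0.3, "x": 0, "y": 0, "z": 0, "ax": -3.6, "ay": 0, "az": -5.6},
    {"gripper": 0.3, "x": 0, "y": 0, "z": 0, "ax": -3.6, "ay": 0, "az": -5.6},
    {"gripper": 0.3, "x": 0, "y": 0, "z": 0, "ax": -3.6, "ay": 0, "az": -5.6},
    {"gripper": 0.3, "x": 0, "y": 0, "z": 0, "ax": -3.6, "ay": 0, "az": -5.6},
    {"gripper": 0.3, "x": 0, "y": 0, "z": 0, "ax": -3.6, "ay": 0, "az": -5.6}
  ]
}}

```text
clock: 20.88
position: [470.9, 328.6, 195.5]
ee_rot: [0.869, 0.431, 0.019, 0.244]
contact_force: [0.5, 0.6, 1.3]
gripper_width: 29.6
grasp_force: 0.0
```

>>> {"api": "send_rows", "payload": {
  "targets": [
    {"gripper": 0.3, "x": 0, "y": 0, "z": 0, "ax": -3.6, "ay": 0, "az": -5.6},
    {"gripper": 0.3, "x": 0, "y": 0, "z": 0, "ax": -3.6, "ay": 0, "az": -5.6},
    {"gripper": 0.3, "x": 0, "y": 0, "z": 0, "ax": -3.6, "ay": 0, "az": -5.6},
    {"gripper": 0.3, "x": 0, "y": 0, "z": 0, "ax": -3.6, "ay": 0, "az": -5.6},
    {"gripper": 0.3, "x": 0, "y": 0, "z": 0, "ax": -3.6, "ay": 0, "az": -5.6}
  ]
}}

```text
clock: 21.3
position: [470.7, 328.8, 195.4]
ee_rot: [0.69, 0.619, 0.027, 0.373]
contact_force: [1.5, 1.2, 0.2]
gripper_width: 29.7
grasp_force: 0.0
```

>>> {"api": "send_rows", "payload": {
  "targets": [
    {"gripper": 0.3, "x": 0, "y": 0, "z": 0, "ax": 0, "ay": 0, "az": 0},
    {"gripper": 0.3, "x": 0, "y": 0, "z": 0, "ax": 0, "ay": 0, "az": 0}
  ]
}}

```text
clock: 21.47
position: [470.5, 328.0, 195.6]
ee_rot: [0.693, 0.617, 0.026, 0.372]
contact_force: [0.3, -0.4, 1.0]
gripper_width: 29.8
grasp_force: 0.0
```

Run:
```python
from kin import *
F=R.from_euler('z',180,degrees=True)
lean(128,'wrist',90); lean(128); lean(0)
t,r=gr([481.5,326.5,100],[.834,.035,.552],[-.552,-.02,.834],30); r=r*F
s=go(t,r)
```

```text
wrist 128 2579 n [0.839 0.045 0.542] tilt 57.2 up [-0.541 -0.029  0.84 ] ctr [513.2 329.7  56.5] [109.7  95.9] 89.8
[[540.2, 379.4, 10.6], [545.5, 283.6, 10.3], [486.2, 280.0, 102.5], [480.9, 375.8, 102.8]]
scene 128 641 n [0.837 0.027 0.546] tilt 56.9 up [-0.545 -0.018  0.838] ctr [512.1 328.6  56.7] [101.2  95.5] 88.9
[[537.6, 378.1, 15.0], [541.7, 282.7, 13.5], [486.6, 279.0, 98.3], [482.5, 374.4, 99.8]]
scene 0 396 n [0.854 0.005 0.521] tilt 58.6 up [-0.521 -0.003  0.854] ctr [516.9 203.3  55.8] [102.3  97.8] 87.7
[[542.2, 254.4, 13.8], [544.8, 156.6, 10.5], [491.5, 152.3, 97.8], [489.0, 250.0, 101.1]]
at [471.4 329.  197. ] t 21.62 w 30.1 F [0.4 0.2 0.8]
shift cm [ 4.59 -4.51  4.4 ] turn [-0.2 -0.1  0.1] after-turn axes cm [ 4.59 -4.53  4.38]
```

Run:
```python
from kin import *
F=R.from_euler('z',180,degrees=True)
for b in (60,0):
    t,r=gr([481.4,327.8,101.3],[.839,.045,.542],[-.541,-.029,.84],30,back=b); go(t,r*F)
```

```text
at [471.4 329.  197. ] t 21.62 w 30.1 F [0.4 0.2 0.8]
shift cm [ 4.62 -4.43  4.24] turn [ 0.2  0.4 -0.7] after-turn axes cm [ 4.64 -4.36  4.28]
at [471.4 329.  197. ] t 21.62 w 30.1 F [0.4 0.2 0.8]
shift cm [ 4.66 -4.45 10.24] turn [ 0.2  0.4 -0.7] after-turn axes cm [ 4.64 -4.36 10.28]
```

>>> {"api": "send_rows", "payload": {
  "targets": [
    {"gripper": 0.3, "x": 1.6, "y": -1.5, "z": 0.8, "ax": 0.2, "ay": 0.4, "az": -0.7},
    {"gripper": 0.3, "x": 1.5, "y": -1.5, "z": 0.8, "ax": 0, "ay": 0, "az": 0},
    {"gripper": 0.3, "x": 1.5, "y": -1.4, "z": 0.8, "ax": 0, "ay": 0, "az": 0},
    {"gripper": 0.3, "x": 0, "y": 0, "z": 1.8, "ax": 0, "ay": 0, "az": 0},
    {"gripper": 0.3, "x": 0, "y": 0, "z": 0, "ax": 0, "ay": 0, "az": 0}
  ]
}}

```text
clock: 22.03
position: [465.5, 345.2, 120.8]
ee_rot: [0.69, 0.622, 0.024, 0.369]
contact_force: [-0.9, -0.5, -0.8]
gripper_width: 30.0
grasp_force: 0.0
```

Run:
```python
from kin import *
F=R.from_euler('z',180,degrees=True)
p,d,m=img('wrist'); save(p,'w9')
t,r=gr([481.4,327.8,101.3],[.839,.045,.542],[-.541,-.029,.84],30,back=0); go(t,r*F)
```

```text
at [465.8 346.  122.3] t 22.08 w 29.7 F [ 0.4 -0.4  1. ]
shift cm [0.15 0.1  5.93] turn [-0.1  0.2  0.1] after-turn axes cm [0.13 0.09 5.93]
```

View pics/w9.png

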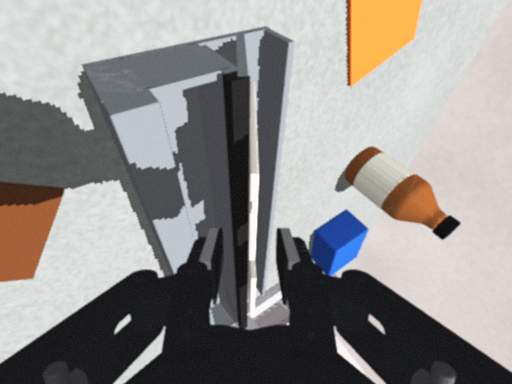

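The wrist view shows plate C edge-on at (253,90–310), between the fingers (215 and 285). Grasping it.

>>> {"api": "send_rows", "payload": {
  "targets": [
    {"gripper": 0.3, "x": 0.1, "y": 0.1, "z": 2, "ax": 0, "ay": 0, "az": 0},
    {"gripper": 0.3, "x": 0, "y": 0, "z": 2, "ax": 0, "ay": 0, "az": 0},
    {"gripper": 0.3, "x": 0, "y": 0, "z": 1.2, "ax": 0, "ay": 0, "az": 0},
    {"gripper": 0.3, "x": 0, "y": 0, "z": 0.8, "ax": 0, "ay": 0, "az": 0},
    {"gripper": 0.3, "x": 0, "y": 0, "z": 0, "ax": 0, "ay": 0, "az": 0}
  ]
}}

```text
clock: 22.5
position: [497.0, 318.5, 79.8]
ee_rot: [0.691, 0.622, 0.026, 0.369]
contact_force: [-0.7, 0.9, 1.2]
gripper_width: 29.9
grasp_force: 0.0
```

>>> {"api": "send_rows", "payload": {
  "targets": [
    {"gripper": 1, "x": 0, "y": 0, "z": 0, "ax": 0, "ay": 0, "az": 0},
    {"gripper": 1, "x": 0, "y": 0, "z": 0, "ax": 0, "ay": 0, "az": 0},
    {"gripper": 1, "x": 0, "y": 0, "z": 0, "ax": 0, "ay": 0, "az": 0},
    {"gripper": 1, "x": 0, "y": 0, "z": 0, "ax": 0, "ay": 0, "az": 0}
  ]
}}

```text
clock: 22.83
position: [496.1, 320.4, 80.1]
ee_rot: [0.69, 0.623, 0.028, 0.368]
contact_force: [0.4, 0.1, 0.5]
gripper_width: 3.8
grasp_force: 61.5
```

Run:
```python
from kin import *
F=R.from_euler('z',180,degrees=True)
s=arm.read_state(); c=R.from_quat(s['ee_rot']); up=np.array([-.541,-.029,.84])
print(s['position'].round(1),'lift 30mm',(c.inv().apply(30*up)/10).round(2))
x1=s['position']+135*up
t,r=place(2,-1,30,150); r=r*F; rv=(c.inv()*r).as_rotvec(degrees=True); print('turn',rv.round(1),t.round(1),ik(t,r))
for via in ([470,150,270],[500,100,270],[440,250,250]):
    via=np.array(via,float);print(via,'shift',(c.inv().apply(via-x1)/10).round(2),[ik(via,c*R.from_rotvec(k*rv,degrees=True)) for k in (0,.5,1)],'then',(r.inv().apply(t-via)/10).round(2))
print(ik(x1,c))
```

```text
[496.1 320.4  80.1] lift 30mm [-1.5  0.  -2.6]
turn [ 64.5 -24.5  58.9] [ 579.8 -161.4  253.5] [(np.float64(1.108), [0.02, 0.6, 0.3, 0.05, -1.79, 1.67])]
[470. 150. 270.] shift [-16.82   7.3    4.65] [[(np.float64(0.313), [0.98, 0.09, -0.76, 0.87, -1.08, 1.49])], [(np.float64(0.844), [0.81, 0.29, -0.23, 0.28, -1.47, 1.46])], [(np.float64(1.191), [0.51, 0.41, 0.12, -0.19, -1.77, 1.2])]] then [ 6.78 32.3  -2.02]
[500. 100. 270.] shift [-20.55   9.59   8.5 ] [[(np.float64(0.282), [0.82, 0.08, -0.79, 0.96, -0.99, 1.55])], [(np.float64(0.837), [0.7, 0.29, -0.23, 0.32, -1.43, 1.55])], [(np.float64(1.208), [0.42, 0.45, 0.15, -0.15, -1.78, 1.28])]] then [ 4.76 26.95 -0.85]
[440. 250. 250.] shift [-7.85  4.17 -0.12] [[(np.float64(0.419), [1.17, 0.21, -0.65, 0.77, -1.17, 1.39])], [(np.float64(0.922), [0.96, 0.36, -0.15, 0.21, -1.51, 1.33])], [(np.float64(1.204), [0.67, 0.44, 0.13, -0.26, -1.72, 1.05])]] then [ 7.24 42.6  -4.59]
[(np.float64(0.461), [1.25, 0.35, -0.61, 0.76, -1.13, 1.27])]
```

>>> {"api": "send_rows", "payload": {
  "targets": [
    {"gripper": 1, "x": -0.8, "y": 0, "z": -1.3, "ax": 0, "ay": 0, "az": 0},
    {"gripper": 1, "x": -1.5, "y": 0, "z": -2.6, "ax": 0, "ay": 0, "az": 0},
    {"gripper": 1, "x": -1.5, "y": 0, "z": -2.6, "ax": 0, "ay": 0, "az": 0},
    {"gripper": 1, "x": -1.5, "y": 0, "z": -2.6, "ax": 0, "ay": 0, "az": 0},
    {"gripper": 1, "x": -1.5, "y": 0, "z": -2.6, "ax": 0, "ay": 0, "az": 0}
  ]
}}

```text
clock: 23.25
position: [421.9, 315.4, 194.4]
ee_rot: [0.69, 0.623, 0.027, 0.368]
contact_force: [-0.2, 1.0, -1.3]
gripper_width: 4.2
grasp_force: 61.3
```

>>> {"api": "send_rows", "payload": {
  "targets": [
    {"gripper": 1, "x": -3.4, "y": 1.5, "z": 0.9, "ax": 0, "ay": 0, "az": 0},
    {"gripper": 1, "x": -3.4, "y": 1.5, "z": 0.9, "ax": 0, "ay": 0, "az": 0},
    {"gripper": 1, "x": -3.4, "y": 1.5, "z": 0.9, "ax": 0, "ay": 0, "az": 0},
    {"gripper": 1, "x": -3.4, "y": 1.5, "z": 0.9, "ax": 0, "ay": 0, "az": 0},
    {"gripper": 1, "x": -3.4, "y": 1.3, "z": 0.9, "ax": 0, "ay": 0, "az": 0}
  ]
}}

```text
clock: 23.67
position: [468.5, 146.8, 272.9]
ee_rot: [0.69, 0.623, 0.027, 0.368]
contact_force: [1.7, 0.4, -1.3]
gripper_width: 3.8
grasp_force: 61.4
```

>>> {"api": "send_rows", "payload": {
  "targets": [
    {"gripper": 1, "x": 0, "y": 0, "z": 0, "ax": 5, "ay": -1.9, "az": 4.5},
    {"gripper": 1, "x": 0, "y": 0, "z": 0, "ax": 5, "ay": -1.9, "az": 4.5},
    {"gripper": 1, "x": 0, "y": 0, "z": 0, "ax": 5, "ay": -1.9, "az": 4.5},
    {"gripper": 1, "x": 0, "y": 0, "z": 0, "ax": 5, "ay": -1.9, "az": 4.5},
    {"gripper": 1, "x": 0, "y": 0, "z": 0, "ax": 5, "ay": -1.9, "az": 4.5}
  ]
}}

```text
clock: 24.08
position: [468.2, 149.0, 272.1]
ee_rot: [0.861, 0.435, -0.094, 0.247]
contact_force: [0.6, -0.0, -1.1]
gripper_width: 3.2
grasp_force: 61.4
```

>>> {"api": "send_rows", "payload": {
  "targets": [
    {"gripper": 1, "x": 0, "y": 0, "z": 0, "ax": 5, "ay": -1.9, "az": 4.5},
    {"gripper": 1, "x": 0, "y": 0, "z": 0, "ax": 5, "ay": -1.9, "az": 4.5},
    {"gripper": 1, "x": 0, "y": 0, "z": 0, "ax": 5, "ay": -1.9, "az": 4.5},
    {"gripper": 1, "x": 0, "y": 0, "z": 0, "ax": 5, "ay": -1.9, "az": 4.5},
    {"gripper": 1, "x": 0, "y": 0, "z": 0, "ax": 5, "ay": -1.9, "az": 4.5}
  ]
}}

```text
clock: 24.5
position: [468.7, 149.1, 271.9]
ee_rot: [0.95, 0.208, -0.206, 0.105]
contact_force: [-0.5, -0.2, -1.3]
gripper_width: 4.0
grasp_force: 61.4
```

>>> {"api": "send_rows", "payload": {
  "targets": [
    {"gripper": 1, "x": 0, "y": 0, "z": 0, "ax": 5, "ay": -1.9, "az": 4.5},
    {"gripper": 1, "x": 0, "y": 0, "z": 0, "ax": 5, "ay": -1.9, "az": 4.5},
    {"gripper": 1, "x": 0, "y": 0, "z": 0, "ax": 5, "ay": -1.9, "az": 4.5},
    {"gripper": 1, "x": 0, "y": 0, "z": 0, "ax": 0, "ay": 0, "az": 0}
  ]
}}

```text
clock: 24.83
position: [469.8, 146.9, 271.5]
ee_rot: [0.963, 0.06, -0.264, 0.014]
contact_force: [0.3, 0.1, -1.2]
gripper_width: 4.1
grasp_force: 61.3
```

Run:
```python
from kin import *
F=R.from_euler('z',180,degrees=True)
t,r=place(2,-1,30,150); s=go(t,r*F); print(s['joints'].round(2))
```

```text
at [469.8 146.9 271.5] t 24.83 w 4.1 F [ 0.3  0.1 -1.2]
shift cm [ 6.98 31.95 -2.24] turn [-0.5  0.6 -0.2] after-turn axes cm [ 6.91 31.99 -1.91]
[ 0.5   0.41  0.13 -0.2  -1.78  1.2 ]
```

>>> {"api": "send_rows", "payload": {
  "targets": [
    {"gripper": 1, "x": 0.9, "y": 4, "z": -0.2, "ax": -0.4, "ay": 0.5, "az": 0},
    {"gripper": 1, "x": 0.9, "y": 4, "z": -0.2, "ax": 0, "ay": 0, "az": 0},
    {"gripper": 1, "x": 0.9, "y": 4, "z": -0.2, "ax": 0, "ay": 0, "az": 0},
    {"gripper": 1, "x": 0.9, "y": 4, "z": -0.2, "ax": 0, "ay": 0, "az": 0},
    {"gripper": 1, "x": 0.9, "y": 4, "z": -0.2, "ax": 0, "ay": 0, "az": 0}
  ]
}}

```text
clock: 25.25
position: [538.8, -45.3, 258.3]
ee_rot: [0.964, 0.066, -0.259, 0.019]
contact_force: [1.0, 0.2, -1.6]
gripper_width: 4.0
grasp_force: 61.4
```

>>> {"api": "send_rows", "payload": {
  "targets": [
    {"gripper": 1, "x": 0.9, "y": 4, "z": -0.2, "ax": 0, "ay": 0, "az": 0},
    {"gripper": 1, "x": 0.9, "y": 4, "z": -0.3, "ax": 0, "ay": 0, "az": 0},
    {"gripper": 1, "x": 0.7, "y": 4, "z": -0.3, "ax": 0, "ay": 0, "az": 0},
    {"gripper": 1, "x": 0, "y": 0, "z": 0, "ax": 0, "ay": 0, "az": 0},
    {"gripper": 1, "x": 0, "y": 0, "z": 0, "ax": 0, "ay": 0, "az": 0}
  ]
}}

```text
clock: 25.67
position: [579.8, -161.2, 251.7]
ee_rot: [0.963, 0.063, -0.26, 0.018]
contact_force: [0.0, 0.5, -1.2]
gripper_width: 4.0
grasp_force: 61.3
```

Run:
```python
from kin import *
F=R.from_euler('z',180,degrees=True)
held(50); t,r=place(2,-1,30,150); s=go(t,r*F); rel(0,0,-30); rel(10,0,0)
```

```text
170 n [ 0.014 -1.     0.   ] ctr [ 31.   52.4 217.6] ((-1.802358627319336, 0.23297119140625), (110.74227905273438, 46.413875579833984), 84.81017303466797)
[[ 59.1  52.8 164.5]
 [ 12.9  52.1 160.3]
 [  2.9  52.  270.6]
 [ 49.1  52.7 274.8]]
at [ 579.8 -159.9  252.3] t 25.72 w 4.0 F [ 0.2  1.2 -0.5]
shift cm [-0.08  0.15 -0.1 ] turn [0.2 0.1 0.2] after-turn axes cm [-0.08  0.15 -0.1 ]
[ 1.51 -0.01  2.59] at [ 579.8 -159.9  252.3] F [ 0.2  1.2 -0.5] 25.7167
[ 0.86  0.   -0.5 ] at [ 579.8 -159.9  252.3] F [ 0.2  1.2 -0.5] 25.7167
```

Run:
```python
from kin import *
p,d,m=img('scene'); P=cloud(d,m); q=P-O; X,Y,Z=q@RX,q@RY,P[...,2]
M=(abs(Y-52.2)<4)&(Z>150)&(Z<290)&(X>-30)&(X<140)
k=np.stack([X,Y,Z],-1)[M]; print(len(k))
for z in range(155,290,10):
    s=k[(k[:,2]>=z)&(k[:,2]<z+10)]; 
    if len(s): print(z,len(s),s[:,0].min().round(),s[:,0].max().round())
for x in range(0,120,12):
    s=k[(k[:,0]>=x)&(k[:,0]<x+12)]; 
    if len(s): print('x',x,s[:,2].min().round(),s[:,2].max().round())
```

```text
572
155 12 22.0 105.0
165 50 12.0 104.0
175 53 10.0 106.0
185 53 12.0 106.0
195 52 11.0 106.0
205 54 10.0 107.0
215 54 12.0 106.0
225 57 14.0 108.0
235 54 14.0 106.0
245 49 11.0 108.0
255 44 13.0 105.0
265 39 14.0 108.0
275 1 25.0 25.0
x 0 184.0 255.0
x 12 165.0 272.0
x 24 164.0 275.0
x 36 163.0 273.0
x 48 163.0 241.0
x 60 161.0 262.0
x 72 166.0 273.0
x 84 164.0 274.0
x 96 163.0 273.0
```

Full fit: the plate is upright, x 11–107, bottom at 163 mm, square over slot 2. Lowering it.

>>> {"api": "send_rows", "payload": {
  "targets": [
    {"gripper": 1, "x": 1.5, "y": 0, "z": 2.6, "ax": 0, "ay": 0, "az": 0},
    {"gripper": 1, "x": 1.5, "y": 0, "z": 2.6, "ax": 0, "ay": 0, "az": 0},
    {"gripper": 1, "x": 1.0, "y": 0, "z": 1.75, "ax": 0, "ay": 0, "az": 0},
    {"gripper": 1, "x": 0.5, "y": 0, "z": 0.87, "ax": 0, "ay": 0, "az": 0},
    {"gripper": 1, "x": 0.5, "y": 0, "z": 0.87, "ax": 0, "ay": 0, "az": 0}
  ]
}}

```text
clock: 26.18
position: [579.8, -158.8, 152.5]
ee_rot: [0.964, 0.065, -0.259, 0.019]
contact_force: [0.8, 0.7, -0.9]
gripper_width: 4.1
grasp_force: 61.4
```

>>> {"api": "send_rows", "payload": {
  "targets": [
    {"gripper": 1, "x": 0.5, "y": 0, "z": 0.87, "ax": 0, "ay": 0, "az": 0},
    {"gripper": 1, "x": 0.5, "y": 0, "z": 0.87, "ax": 0, "ay": 0, "az": 0},
    {"gripper": 1, "x": 0.4, "y": 0, "z": 0.7, "ax": 0, "ay": 0, "az": 0},
    {"gripper": 1, "x": 0.4, "y": 0, "z": 0.7, "ax": 0, "ay": 0, "az": 0},
    {"gripper": 1, "x": 0, "y": 0, "z": 0, "ax": 0, "ay": 0, "az": 0}
  ]
}}

```text
clock: 26.6
position: [579.6, -160.4, 115.3]
ee_rot: [0.964, 0.064, -0.259, 0.019]
contact_force: [0.5, -2.4, -1.4]
gripper_width: 3.7
grasp_force: 61.4
```

>>> {"api": "send_rows", "payload": {
  "targets": [
    {"gripper": 1, "x": 0.3, "y": 0, "z": 0.5, "ax": 0, "ay": 0, "az": 0},
    {"gripper": 1, "x": 0.1, "y": 0, "z": 0.2, "ax": 0, "ay": 0, "az": 0},
    {"gripper": 1, "x": 0, "y": 0, "z": 0, "ax": 0, "ay": 0, "az": 0}
  ]
}}

```text
clock: 26.85
position: [579.5, -160.5, 107.5]
ee_rot: [0.964, 0.064, -0.259, 0.018]
contact_force: [0.7, -2.3, -1.2]
gripper_width: 4.0
grasp_force: 61.2
```

>>> {"api": "send_rows", "payload": {
  "targets": [
    {"gripper": 1, "x": 0.15, "y": 0, "z": 0.3, "ax": 0, "ay": 0, "az": 0},
    {"gripper": 1, "x": 0, "y": 0, "z": 0, "ax": 0, "ay": 0, "az": 0}
  ]
}}

```text
clock: 27.02
position: [579.6, -160.8, 106.5]
ee_rot: [0.964, 0.064, -0.259, 0.019]
contact_force: [-1.0, -0.6, 3.9]
gripper_width: 3.7
grasp_force: 61.9
```

>>> {"api": "send_rows", "payload": {
  "targets": [
    {"gripper": 0.6, "x": 0, "y": 0, "z": 0, "ax": 0, "ay": 0, "az": 0},
    {"gripper": 0.6, "x": 0, "y": 0, "z": 0, "ax": 0, "ay": 0, "az": 0},
    {"gripper": 0.6, "x": 0, "y": 0, "z": 0, "ax": 0, "ay": 0, "az": 0}
  ]
}}

```text
clock: 27.27
position: [579.2, -160.1, 104.8]
ee_rot: [0.964, 0.064, -0.259, 0.018]
contact_force: [-0.6, -0.2, -0.8]
gripper_width: 17.1
grasp_force: 0.0
```

>>> {"api": "send_rows", "payload": {
  "targets": [
    {"gripper": 0.6, "x": 0, "y": 0, "z": -2, "ax": 0, "ay": 0, "az": 0},
    {"gripper": 0.6, "x": 0, "y": 0, "z": -4, "ax": 0, "ay": 0, "az": 0},
    {"gripper": 0.6, "x": -1, "y": 0, "z": -3.8, "ax": 0, "ay": 0, "az": 0},
    {"gripper": 0.6, "x": -2, "y": 0, "z": -3.5, "ax": 0, "ay": 0, "az": 0},
    {"gripper": 0.3, "x": -2, "y": -1, "z": -3, "ax": 0, "ay": 0, "az": 0}
  ]
}}

```text
clock: 27.68
position: [616.5, -145.9, 272.3]
ee_rot: [0.964, 0.063, -0.259, 0.018]
contact_force: [0.8, -0.4, 0.3]
gripper_width: 27.8
grasp_force: 0.0
```

Run:
```python
from kin import *
def seated():
    p,d,m=img('scene'); P=cloud(d,m); q=P-O; X,Y,Z=q@RX,q@RY,P[...,2]
    for y0 in (-50,0,50):
        k=np.stack([X,Y,Z],-1)[(abs(Y-y0-2)<10)&(Z>85)&(Z<150)&(X>8)&(X<125)]; 
        if len(k)>20: print(y0,len(k),k.min(0).round(),k.max(0).round(),np.percentile(k[:,2],95).round(1),np.median(k[:,1]).round(1))
seated(); lean(0)
F=R.from_euler('z',180,degrees=True)
s=arm.read_state(); c=R.from_quat(s['ee_rot']); print(s['joints'].round(2))
for phi,fl in ((-30,0),(-30,1),(30,1)):
    t,r=gr([489,203.4,101],[.861,.02,.51],[-.51,-.01,.86],phi); r=r*F if fl else r
    print(phi,fl,ik(t,r)); go(t,r)
    rv=(c.inv()*r).as_rotvec(degrees=True)
    for via in ([500,60,260],): print([ik(np.array(via,float),c*R.from_rotvec(k*rv,degrees=True)) for k in (0,.25,.5,.75,1)], (c.inv().apply(np.array(via)-s['position'])/10).round(1),(r.inv().apply(t-via)/10).round(1))
```

```text
-50 233 [ 14. -54.  85.] [113. -38. 129.] 125.8 -47.5
50 232 [13. 44. 85.] [108.  59. 129.] 125.9 52.4
scene 0 383 n [0.854 0.001 0.52 ] tilt 58.7 up [-0.52  -0.001  0.854] ctr [517.  203.   55.9] [102.6  97.8] 88.6
[[543.0, 253.1, 13.1], [544.3, 155.4, 11.1], [491.0, 152.8, 98.8], [489.7, 250.6, 100.8]]
[ 0.05  0.65  0.45  0.05 -1.89  1.66]
-30 0 [(np.float64(0.255), [0.33, 0.17, -0.51, -1.0, -0.41, 0.68])]
at [ 618.1 -144.8  278.5] t 27.78 w 30.0 F [ 1.  -0.3  0.3]
shift cm [ -0.91 -34.44  18.1 ] turn [66.6 25.  70.2] after-turn axes cm [-25.41  19.46  22.14]
[[(np.float64(1.173), [0.37, 0.44, 0.1, -0.11, -1.74, 1.34])], [(np.float64(1.151), [0.25, 0.36, 0.08, -0.3, -1.62, 1.12])], [(np.float64(1.052), [0.14, 0.25, -0.02, -0.46, -1.42, 0.91])], [(np.float64(0.902), [0.07, 0.13, -0.17, -0.61, -1.15, 0.72])], [(np.float64(0.648), [0.07, -0.0, -0.35, -0.72, -0.81, 0.49])]] [ -7.  -21.9   5.9] [-5.3  8.8 15.4]
-30 1 [(np.float64(0.255), [0.33, 0.17, -0.51, -1.0, -0.41, -2.46])]
at [ 618.1 -144.8  278.5] t 27.78 w 30.0 F [ 1.  -0.3  0.3]
shift cm [ -0.91 -34.44  18.1 ] turn [-26.1  69.6
[... 279 characters left out ...]
 -0.16, -0.74, 2.61])], [(np.float64(0.452), [0.07, -0.0, -0.35, -0.72, -0.81, -2.65])]] [ -7.  -21.9   5.9] [ 5.3 -8.8 15.4]
30 1 [(np.float64(0.288), [1.01, 0.4, -0.78, 0.97, -0.9, 1.19])]
at [ 618.1 -144.8  278.5] t 27.78 w 30.0 F [ 1.  -0.3  0.3]
shift cm [ -0.51 -38.51  17.86] turn [-61.7  21.9 -58.4] after-turn axes cm [ 35.43 -19.46 -12.98]
[[(np.float64(1.173), [0.37, 0.44, 0.1, -0.11, -1.74, 1.34])], [(np.float64(1.01), [0.51, 0.37, -0.06, 0.11, -1.58, 1.49])], [(np.float64(0.792), [0.63, 0.28, -0.28, 0.33, -1.39, 1.59])], [(np.float64(0.536), [0.73, 0.18, -0.53, 0.59, -1.18, 1.63])], [(np.float64(0.262), [0.74, 0.07, -0.81, 0.96, -0.96, 1.59])]] [ -7.  -21.9   5.9] [19.6 -8.8  1.1]
```

Run:
```python
from kin import *
F=R.from_euler('z',180,degrees=True)
s=arm.read_state(); c=R.from_quat(s['ee_rot'])
t,r=gr([489,203.4,101],[.861,.02,.51],[-.51,-.01,.86],30); r=r*F; rv=(c.inv()*r).as_rotvec(degrees=True)
via=np.array([480,200,250.]); print((c.inv().apply(via-s['position'])/10).round(2),rv.round(1),[ik(via,c*R.from_rotvec(k*rv,degrees=True)) for k in (0,.5,1)],(r.inv().apply(t-via)/10).round(1))
```

```text
[ -6.62 -36.04   6.73] [-61.7  21.9 -58.4] [[(np.float64(1.23), [0.58, 0.46, 0.16, -0.21, -1.73, 1.14])], [(np.float64(0.923), [0.85, 0.37, -0.15, 0.24, -1.49, 1.43])], [(np.float64(0.422), [1.02, 0.21, -0.65, 0.8, -1.11, 1.48])]] [ 7.4 -6.8  8.1]
```

>>> {"api": "send_rows", "payload": {
  "targets": [
    {"gripper": 0.3, "x": -0.7, "y": -3.9, "z": 0.7, "ax": 0, "ay": 0, "az": 0},
    {"gripper": 0.3, "x": -0.7, "y": -4, "z": 0.7, "ax": 0, "ay": 0, "az": 0},
    {"gripper": 0.3, "x": -0.7, "y": -4, "z": 0.7, "ax": 0, "ay": 0, "az": 0},
    {"gripper": 0.3, "x": -0.7, "y": -4, "z": 0.7, "ax": 0, "ay": 0, "az": 0},
    {"gripper": 0.3, "x": -0.7, "y": -4, "z": 0.7, "ax": 0, "ay": 0, "az": 0}
  ]
}}

```text
clock: 28.2
position: [541.0, 47.5, 257.4]
ee_rot: [0.964, 0.064, -0.259, 0.018]
contact_force: [0.4, 1.1, -0.1]
gripper_width: 29.9
grasp_force: 0.0
```

>>> {"api": "send_rows", "payload": {
  "targets": [
    {"gripper": 0.3, "x": -0.7, "y": -4, "z": 0.7, "ax": 0, "ay": 0, "az": 0},
    {"gripper": 0.3, "x": -0.8, "y": -4, "z": 0.8, "ax": 0, "ay": 0, "az": 0},
    {"gripper": 0.3, "x": -0.8, "y": -4, "z": 0.8, "ax": 0, "ay": 0, "az": 0},
    {"gripper": 0.3, "x": -0.8, "y": -4, "z": 0.8, "ax": 0, "ay": 0, "az": 0},
    {"gripper": 0.3, "x": 0, "y": 0, "z": 0, "ax": -4.75, "ay": 1.7, "az": -4.5}
  ]
}}

```text
clock: 28.62
position: [477.3, 202.5, 245.3]
ee_rot: [0.962, 0.115, -0.242, 0.046]
contact_force: [-0.0, -0.4, 0.3]
gripper_width: 29.7
grasp_force: 0.0
```

>>> {"api": "send_rows", "payload": {
  "targets": [
    {"gripper": 0.3, "x": 0, "y": 0, "z": 0, "ax": -4.75, "ay": 1.7, "az": -4.5},
    {"gripper": 0.3, "x": 0, "y": 0, "z": 0, "ax": -4.75, "ay": 1.7, "az": -4.5},
    {"gripper": 0.3, "x": 0, "y": 0, "z": 0, "ax": -4.75, "ay": 1.7, "az": -4.5},
    {"gripper": 0.3, "x": 0, "y": 0, "z": 0, "ax": -4.75, "ay": 1.7, "az": -4.5},
    {"gripper": 0.3, "x": 0, "y": 0, "z": 0, "ax": -4.75, "ay": 1.7, "az": -4.5}
  ]
}}

```text
clock: 29.03
position: [479.0, 199.5, 245.8]
ee_rot: [0.906, 0.35, -0.146, 0.188]
contact_force: [-0.5, -0.2, -0.4]
gripper_width: 30.1
grasp_force: 0.0
```

>>> {"api": "send_rows", "payload": {
  "targets": [
    {"gripper": 0.3, "x": 0, "y": 0, "z": 0, "ax": -4.75, "ay": 1.7, "az": -4.5},
    {"gripper": 0.3, "x": 0, "y": 0, "z": 0, "ax": -4.75, "ay": 1.7, "az": -4.5},
    {"gripper": 0.3, "x": 0, "y": 0, "z": 0, "ax": -4.75, "ay": 1.7, "az": -4.5},
    {"gripper": 0.3, "x": 0, "y": 0, "z": 0, "ax": -4.75, "ay": 1.7, "az": -4.5},
    {"gripper": 0.3, "x": 0, "y": 0, "z": 0, "ax": -4.75, "ay": 1.7, "az": -4.5}
  ]
}}

```text
clock: 29.45
position: [478.8, 199.6, 245.9]
ee_rot: [0.772, 0.554, -0.039, 0.311]
contact_force: [0.8, -1.3, 1.4]
gripper_width: 29.9
grasp_force: 0.0
```

>>> {"api": "send_rows", "payload": {
  "targets": [
    {"gripper": 0.3, "x": 0, "y": 0, "z": 0, "ax": -4.75, "ay": 1.7, "az": -4.5},
    {"gripper": 0.3, "x": 0, "y": 0, "z": 0, "ax": -4.75, "ay": 1.7, "az": -4.5},
    {"gripper": 0.3, "x": 0, "y": 0, "z": 0, "ax": 0, "ay": 0, "az": 0},
    {"gripper": 0.3, "x": 0, "y": 0, "z": 0, "ax": 0, "ay": 0, "az": 0}
  ]
}}

```text
clock: 29.78
position: [478.2, 198.0, 245.9]
ee_rot: [0.701, 0.621, 0.004, 0.352]
contact_force: [0.1, -0.1, -0.1]
gripper_width: 29.7
grasp_force: 0.0
```

Run:
```python
from kin import *
F=R.from_euler('z',180,degrees=True)
lean(0,'wrist',90); lean(0)
t,r=gr([489,203.4,101],[.861,.02,.51],[-.51,-.01,.86],30); s=go(t,r*F); print(s['joints'].round(2))
```

```text
wrist 0 2857 n [0.864 0.043 0.501] tilt 59.9 up [-0.5   -0.025  0.865] ctr [517.1 204.   58.2] [ 96.2 109.1] 0.1
[[487.5, 250.8, 105.3], [542.1, 253.3, 10.9], [546.8, 157.3, 11.0], [492.2, 154.7, 105.5]]
scene 0 490 n [0.861 0.022 0.508] tilt 59.5 up [-0.508 -0.013  0.861] ctr [517.  203.8  56.2] [102.7  94.7] 89.0
[[541.4, 252.7, 12.7], [544.6, 158.0, 11.3], [492.5, 155.0, 99.8], [489.3, 249.6, 101.1]]
at [479.6 199.6 246.8] t 29.88 w 30.0 F [0.  0.7 0. ]
shift cm [ 7.32 -6.51  7.97] turn [-0.7 -0.3  0.1] after-turn axes cm [ 7.34 -6.62  7.85]
[ 1.01  0.2  -0.65  0.79 -1.1   1.5 ]
```

Run:
```python
from kin import *
F=R.from_euler('z',180,degrees=True)
t,r=gr([487.8,202.8,103.8],[.864,.043,.501],[-.5,-.025,.865],30); s=go(t,r*F); print(ik(t,r*F))
t,r=gr([487.8,202.8,103.8],[.864,.043,.501],[-.5,-.025,.865],30,back=0);print(ik(t,r*F))
```

```text
at [479.6 199.6 246.8] t 29.88 w 30.0 F [0.  0.7 0. ]
shift cm [ 7.07 -6.49  7.73] turn [-0.8  0.6 -1.3] after-turn axes cm [ 7.14 -6.44  7.71]
[(np.float64(0.277), [1.01, 0.38, -0.79, 0.97, -0.89, 1.21])]
[(np.float64(0.215), [0.86, 0.45, -0.86, 1.2, -0.79, 1.09])]
```

>>> {"api": "send_rows", "payload": {
  "targets": [
    {"gripper": 0.3, "x": 2.4, "y": -2.1, "z": 1.3, "ax": -0.8, "ay": 0.6, "az": -1.3},
    {"gripper": 0.3, "x": 2.4, "y": -2.1, "z": 1.4, "ax": 0, "ay": 0, "az": 0},
    {"gripper": 0.3, "x": 2.3, "y": -2.2, "z": 1.4, "ax": 0, "ay": 0, "az": 0},
    {"gripper": 0.3, "x": 0, "y": 0, "z": 3.5, "ax": 0, "ay": 0, "az": 0},
    {"gripper": 0.3, "x": 0, "y": 0, "z": 0, "ax": 0, "ay": 0, "az": 0}
  ]
}}

```text
clock: 30.3
position: [473.4, 219.8, 122.2]
ee_rot: [0.691, 0.63, 0.004, 0.355]
contact_force: [0.1, -1.2, 0.6]
gripper_width: 29.7
grasp_force: 0.0
```

Run:
```python
from kin import *
F=R.from_euler('z',180,degrees=True)
t,r=gr([487.8,202.8,103.8],[.864,.043,.501],[-.5,-.025,.865],30,back=0); s=arm.get_image('top'); go(t,r*F)
```

```text
at [474.  220.8 124.5] t 30.35 w 29.8 F [0.5 0.  0.6]
shift cm [0.14 0.1  5.8 ] turn [-0.2  0.4  0.2] after-turn axes cm [0.1  0.08 5.8 ]
```

>>> {"api": "send_rows", "payload": {
  "targets": [
    {"gripper": 0.3, "x": 0.1, "y": 0.1, "z": 2, "ax": 0, "ay": 0.4, "az": 0},
    {"gripper": 0.3, "x": 0, "y": 0, "z": 2, "ax": 0, "ay": 0, "az": 0},
    {"gripper": 0.3, "x": 0, "y": 0, "z": 1.1, "ax": 0, "ay": 0, "az": 0},
    {"gripper": 0.3, "x": 0, "y": 0, "z": 0.8, "ax": 0, "ay": 0, "az": 0},
    {"gripper": 0.3, "x": 0, "y": 0, "z": 0, "ax": 0, "ay": 0, "az": 0}
  ]
}}

```text
clock: 30.77
position: [503.3, 194.9, 82.8]
ee_rot: [0.692, 0.63, 0.011, 0.352]
contact_force: [0.1, -0.0, -0.0]
gripper_width: 30.1
grasp_force: 0.0
```

>>> {"api": "send_rows", "payload": {
  "targets": [
    {"gripper": 1, "x": 0, "y": 0, "z": 0, "ax": 0, "ay": 0, "az": 0},
    {"gripper": 1, "x": 0, "y": 0, "z": 0, "ax": 0, "ay": 0, "az": 0},
    {"gripper": 1, "x": 0, "y": 0, "z": 0, "ax": 0, "ay": 0, "az": 0},
    {"gripper": 1, "x": 0, "y": 0, "z": 0, "ax": 0, "ay": 0, "az": 0}
  ]
}}

```text
clock: 31.1
position: [501.7, 195.9, 82.7]
ee_rot: [0.691, 0.632, 0.012, 0.352]
contact_force: [-0.7, -0.3, -1.3]
gripper_width: 4.1
grasp_force: 61.5
```

Run:
```python
from kin import *
F=R.from_euler('z',180,degrees=True)
s=arm.read_state(); c=R.from_quat(s['ee_rot']); up=np.array([-.5,-.025,.865])
print(s['position'].round(1),'lift 30mm',(c.inv().apply(30*up)/10).round(2))
x1=s['position']+135*up
t,r=place(1,-1,30,150); r=r*F; rv=(c.inv()*r).as_rotvec(degrees=True); print('turn',rv.round(1),t.round(1),ik(t,r))
for via in ([470,60,270],[440,150,265]):
    via=np.array(via,float);print(via,'shift',(c.inv().apply(via-x1)/10).round(2),[ik(via,c*R.from_rotvec(k*rv,degrees=True)) for k in (0,.5,1)],'then',(r.inv().apply(t-via)/10).round(2))
print(ik(x1,c))
```

```text
[501.7 195.9  82.7] lift 30mm [-1.48 -0.   -2.61]
turn [ 62.5 -22.7  60.4] [ 586.3 -211.   253.5] [(np.float64(1.064), [-0.04, 0.64, 0.35, 0.09, -1.8, 1.74])]
[470.  60. 270.] shift [-13.97   6.03   2.58] [[(np.float64(0.231), [0.8, 0.0, -0.84, 0.91, -0.99, 1.63])], [(np.float64(0.75), [0.67, 0.23, -0.32, 0.31, -1.41, 1.59])], [(np.float64(1.121), [0.38, 0.38, 0.05, -0.13, -1.75, 1.33])]] then [ 7.79 28.37 -2.6 ]
[440. 150. 265.] shift [-6.43  3.59 -2.66] [[(np.float64(0.307), [1.04, 0.07, -0.76, 0.78, -1.12, 1.52])], [(np.float64(0.799), [0.84, 0.25, -0.27, 0.24, -1.47, 1.45])], [(np.float64(1.112), [0.54, 0.37, 0.04, -0.2, -1.73, 1.18])]] then [ 9.11 37.68 -3.94]
[(np.float64(0.266), [1.09, 0.2, -0.8, 0.82, -1.02, 1.35])]
```

>>> {"api": "send_rows", "payload": {
  "targets": [
    {"gripper": 1, "x": -0.8, "y": 0, "z": -1.3, "ax": 0, "ay": 0, "az": 0},
    {"gripper": 1, "x": -1.5, "y": 0, "z": -2.6, "ax": 0, "ay": 0, "az": 0},
    {"gripper": 1, "x": -1.5, "y": 0, "z": -2.6, "ax": 0, "ay": 0, "az": 0},
    {"gripper": 1, "x": -1.5, "y": 0, "z": -2.6, "ax": 0, "ay": 0, "az": 0},
    {"gripper": 1, "x": -1.5, "y": 0, "z": -2.6, "ax": 0, "ay": 0, "az": 0}
  ]
}}

```text
clock: 31.52
position: [432.9, 190.4, 200.3]
ee_rot: [0.691, 0.632, 0.011, 0.351]
contact_force: [0.4, -0.2, 0.4]
gripper_width: 4.2
grasp_force: 61.5
```

>>> {"api": "send_rows", "payload": {
  "targets": [
    {"gripper": 1, "x": -2.1, "y": 1.2, "z": -0.9, "ax": 0, "ay": 0, "az": 0},
    {"gripper": 1, "x": -2.1, "y": 1.2, "z": -0.9, "ax": 0, "ay": 0, "az": 0},
    {"gripper": 1, "x": -2.1, "y": 1.2, "z": -0.9, "ax": 0, "ay": 0, "az": 0},
    {"gripper": 1, "x": 0, "y": 0, "z": 0, "ax": 4.8, "ay": -1.75, "az": 4.65},
    {"gripper": 1, "x": 0, "y": 0, "z": 0, "ax": 4.8, "ay": -1.75, "az": 4.65}
  ]
}}

```text
clock: 31.93
position: [438.5, 148.7, 265.9]
ee_rot: [0.769, 0.56, -0.034, 0.308]
contact_force: [0.9, -0.8, -1.7]
gripper_width: 3.5
grasp_force: 61.5
```

>>> {"api": "send_rows", "payload": {
  "targets": [
    {"gripper": 1, "x": 0, "y": 0, "z": 0, "ax": 4.8, "ay": -1.75, "az": 4.65},
    {"gripper": 1, "x": 0, "y": 0, "z": 0, "ax": 4.8, "ay": -1.75, "az": 4.65},
    {"gripper": 1, "x": 0, "y": 0, "z": 0, "ax": 4.8, "ay": -1.75, "az": 4.65},
    {"gripper": 1, "x": 0, "y": 0, "z": 0, "ax": 4.8, "ay": -1.75, "az": 4.65},
    {"gripper": 1, "x": 0, "y": 0, "z": 0, "ax": 4.8, "ay": -1.75, "az": 4.65}
  ]
}}

```text
clock: 32.35
position: [439.6, 150.5, 264.7]
ee_rot: [0.906, 0.351, -0.145, 0.185]
contact_force: [-0.3, 0.1, -1.8]
gripper_width: 4.1
grasp_force: 61.5
```

>>> {"api": "send_rows", "payload": {
  "targets": [
    {"gripper": 1, "x": 0, "y": 0, "z": 0, "ax": 4.8, "ay": -1.75, "az": 4.65},
    {"gripper": 1, "x": 0, "y": 0, "z": 0, "ax": 4.8, "ay": -1.75, "az": 4.65},
    {"gripper": 1, "x": 0, "y": 0, "z": 0, "ax": 4.8, "ay": -1.75, "az": 4.65},
    {"gripper": 1, "x": 0, "y": 0, "z": 0, "ax": 4.8, "ay": -1.75, "az": 4.65},
    {"gripper": 1, "x": 0, "y": 0, "z": 0, "ax": 4.8, "ay": -1.75, "az": 4.65}
  ]
}}

```text
clock: 32.77
position: [440.0, 150.4, 264.7]
ee_rot: [0.963, 0.11, -0.242, 0.045]
contact_force: [0.1, 0.3, -1.6]
gripper_width: 4.1
grasp_force: 61.5
```

>>> {"api": "send_rows", "payload": {
  "targets": [
    {"gripper": 1, "x": 0, "y": 0, "z": 0, "ax": 4.8, "ay": -1.75, "az": 4.65},
    {"gripper": 1, "x": 0, "y": 0, "z": 0, "ax": 0, "ay": 0, "az": 0},
    {"gripper": 1, "x": 0, "y": 0, "z": 0, "ax": 0, "ay": 0, "az": 0}
  ]
}}

```text
clock: 33.02
position: [440.3, 149.0, 264.6]
ee_rot: [0.964, 0.061, -0.258, 0.018]
contact_force: [-0.6, -0.3, -2.7]
gripper_width: 4.0
grasp_force: 61.5
```

Run:
```python
from kin import *
F=R.from_euler('z',180,degrees=True)
t,r=place(1,-1,30,150); s=go(t,r*F); print(s['joints'].round(2))
```

```text
at [440.3 149.  264.6] t 33.02 w 4.0 F [-0.6 -0.3 -2.7]
shift cm [ 9.17 37.56 -3.89] turn [ 0.1  0.  -0.1] after-turn axes cm [ 9.07 37.58 -3.96]
[ 0.54  0.37  0.04 -0.2  -1.73  1.18]
```

>>> {"api": "send_rows", "payload": {
  "targets": [
    {"gripper": 1, "x": 0.9, "y": 3.7, "z": -0.4, "ax": 0, "ay": 0, "az": 0},
    {"gripper": 1, "x": 0.9, "y": 3.7, "z": -0.4, "ax": 0, "ay": 0, "az": 0},
    {"gripper": 1, "x": 0.9, "y": 3.8, "z": -0.4, "ax": 0, "ay": 0, "az": 0},
    {"gripper": 1, "x": 0.9, "y": 3.8, "z": -0.4, "ax": 0, "ay": 0, "az": 0},
    {"gripper": 1, "x": 0.9, "y": 3.8, "z": -0.4, "ax": 0, "ay": 0, "az": 0}
  ]
}}

```text
clock: 33.43
position: [512.7, -31.2, 260.4]
ee_rot: [0.964, 0.064, -0.258, 0.019]
contact_force: [0.7, 0.6, -0.7]
gripper_width: 4.0
grasp_force: 61.6
```

>>> {"api": "send_rows", "payload": {
  "targets": [
    {"gripper": 1, "x": 0.9, "y": 3.8, "z": -0.4, "ax": 0, "ay": 0, "az": 0},
    {"gripper": 1, "x": 0.9, "y": 3.8, "z": -0.4, "ax": 0, "ay": 0, "az": 0},
    {"gripper": 1, "x": 0.9, "y": 3.8, "z": -0.4, "ax": 0, "ay": 0, "az": 0},
    {"gripper": 1, "x": 0.9, "y": 3.8, "z": -0.4, "ax": 0, "ay": 0, "az": 0},
    {"gripper": 1, "x": 0.9, "y": 3.6, "z": -0.4, "ax": 0, "ay": 0, "az": 0}
  ]
}}

```text
clock: 33.85
position: [585.7, -211.5, 255.6]
ee_rot: [0.964, 0.063, -0.258, 0.019]
contact_force: [0.9, 0.3, -1.5]
gripper_width: 4.0
grasp_force: 61.5
```

>>> {"api": "send_rows", "payload": {
  "targets": [
    {"gripper": 1, "x": 0, "y": 0, "z": 0, "ax": 0, "ay": 0, "az": 0},
    {"gripper": 1, "x": 0, "y": 0, "z": 0, "ax": 0, "ay": 0, "az": 0}
  ]
}}

```text
clock: 34.02
position: [585.2, -211.5, 254.1]
ee_rot: [0.964, 0.061, -0.259, 0.018]
contact_force: [-0.3, -0.0, -1.6]
gripper_width: 3.8
grasp_force: 61.5
```

Run:
```python
from kin import *
F=R.from_euler('z',180,degrees=True)
t,r=place(1,-1,30,150); s=go(t,r*F); rel(0,0,-30)
p,d,m=img('scene'); P=cloud(d,m); q=P-O; X,Y,Z=q@RX,q@RY,P[...,2]
k=np.stack([X,Y,Z],-1)[(abs(Y-2)<8)&(Z>152)&(Z<290)&(X>-30)&(X<140)]; print(len(k),np.median(k[:,1]))
for z in range(155,285,20):
    s=k[(k[:,2]>=z)&(k[:,2]<z+20)]; print(z,len(s),s[:,0].min().round(),s[:,0].max().round(),np.median(s[:,1]).round(1))
for x in range(12,110,24):
    s=k[(k[:,0]>=x)&(k[:,0]<x+24)]; print('x',x,s[:,2].min().round(),s[:,2].max().round(),np.median(s[:,1]).round(1))
```

```text
at [ 585.2 -211.5  254.1] t 34.02 w 3.8 F [-0.3 -0.  -1.6]
shift cm [ 0.12 -0.04 -0.01] turn [ 0.1  0.1 -0.1] after-turn axes cm [ 0.12 -0.04 -0.01]
[ 1.51 -0.01  2.59] at [ 585.2 -211.5  254.1] F [-0.3 -0.  -1.6] 34.0167
650 2.11758092381986
155 60 8.0 104.0 2.1
175 117 11.0 105.0 2.8
195 125 8.0 105.0 1.7
215 120 9.0 107.0 2.3
235 121 10.0 106.0 2.0
255 103 10.0 107.0 2.3
275 4 17.0 94.0 4.6
x 12 164.0 276.0 2.4
x 36 162.0 275.0 1.9
x 60 163.0 275.0 2.3
x 84 164.0 276.0 2.1Traceback (most recent call last):
  File "<stdin>", line 9, in <module>
    return umr_minimum(a, axis, None, out, keepdims, initial, where)
ValueError: zero-size array to reduction operation minimum which has no identity
```

Upright and centred (x 9–106, face y ≈ +2.1, bottom at about 164 mm). Lowering it.

>>> {"api": "send_rows", "payload": {
  "targets": [
    {"gripper": 1, "x": 1.6, "y": 0, "z": 2.6, "ax": 0, "ay": 0, "az": 0},
    {"gripper": 1, "x": 1.5, "y": 0, "z": 2.6, "ax": 0, "ay": 0, "az": 0},
    {"gripper": 1, "x": 1.0, "y": 0, "z": 1.75, "ax": 0, "ay": 0, "az": 0},
    {"gripper": 1, "x": 0.5, "y": 0, "z": 0.87, "ax": 0, "ay": 0, "az": 0},
    {"gripper": 1, "x": 0.5, "y": 0, "z": 0.87, "ax": 0, "ay": 0, "az": 0}
  ]
}}

```text
clock: 34.48
position: [586.0, -209.7, 154.8]
ee_rot: [0.964, 0.063, -0.258, 0.019]
contact_force: [0.8, -0.5, -1.1]
gripper_width: 3.8
grasp_force: 61.6
```

>>> {"api": "send_rows", "payload": {
  "targets": [
    {"gripper": 1, "x": 0.5, "y": 0, "z": 0.87, "ax": 0, "ay": 0, "az": 0},
    {"gripper": 1, "x": 0.5, "y": 0, "z": 0.87, "ax": 0, "ay": 0, "az": 0},
    {"gripper": 1, "x": 0.4, "y": 0, "z": 0.7, "ax": 0, "ay": 0, "az": 0},
    {"gripper": 1, "x": 0.4, "y": 0, "z": 0.7, "ax": 0, "ay": 0, "az": 0},
    {"gripper": 1, "x": 0, "y": 0, "z": 0, "ax": 0, "ay": 0, "az": 0}
  ]
}}

```text
clock: 34.9
position: [585.9, -211.3, 117.0]
ee_rot: [0.964, 0.061, -0.258, 0.018]
contact_force: [1.4, 0.1, -1.6]
gripper_width: 3.8
grasp_force: 61.5
```

>>> {"api": "send_rows", "payload": {
  "targets": [
    {"gripper": 1, "x": 0.3, "y": 0, "z": 0.5, "ax": 0, "ay": 0, "az": 0},
    {"gripper": 1, "x": 0.15, "y": 0, "z": 0.3, "ax": 0, "ay": 0, "az": 0},
    {"gripper": 1, "x": 0, "y": 0, "z": 0, "ax": 0, "ay": 0, "az": 0}
  ]
}}

```text
clock: 35.15
position: [585.9, -211.6, 108.9]
ee_rot: [0.964, 0.061, -0.258, 0.018]
contact_force: [0.1, 0.7, -0.8]
gripper_width: 4.1
grasp_force: 61.7
```

>>> {"api": "send_rows", "payload": {
  "targets": [
    {"gripper": 1, "x": 0.15, "y": 0, "z": 0.3, "ax": 0, "ay": 0, "az": 0},
    {"gripper": 1, "x": 0, "y": 0, "z": 0, "ax": 0, "ay": 0, "az": 0}
  ]
}}

```text
clock: 35.32
position: [585.9, -211.8, 107.1]
ee_rot: [0.964, 0.061, -0.258, 0.019]
contact_force: [0.4, -0.4, 0.7]
gripper_width: 3.7
grasp_force: 61.9
```

>>> {"api": "send_rows", "payload": {
  "targets": [
    {"gripper": 0.6, "x": 0, "y": 0, "z": 0, "ax": 0, "ay": 0, "az": 0},
    {"gripper": 0.6, "x": 0, "y": 0, "z": 0, "ax": 0, "ay": 0, "az": 0},
    {"gripper": 0.6, "x": 0, "y": 0, "z": 0, "ax": 0, "ay": 0, "az": 0}
  ]
}}

```text
clock: 35.57
position: [585.3, -211.5, 106.2]
ee_rot: [0.964, 0.061, -0.258, 0.018]
contact_force: [-0.6, 0.5, 0.2]
gripper_width: 17.1
grasp_force: 0.0
```

>>> {"api": "send_rows", "payload": {
  "targets": [
    {"gripper": 0.6, "x": 0, "y": 0, "z": -2, "ax": 0, "ay": 0, "az": 0},
    {"gripper": 0.6, "x": 0, "y": 0, "z": -4, "ax": 0, "ay": 0, "az": 0},
    {"gripper": 0.6, "x": -1, "y": 0, "z": -3.8, "ax": 0, "ay": 0, "az": 0},
    {"gripper": 0.6, "x": -2, "y": 0, "z": -3.5, "ax": 0, "ay": 0, "az": 0},
    {"gripper": 0.6, "x": -2, "y": 0, "z": -3, "ax": 0, "ay": 0, "az": 0}
  ]
}}

```text
clock: 35.98
position: [623.9, -206.0, 274.0]
ee_rot: [0.964, 0.061, -0.258, 0.018]
contact_force: [0.1, 0.2, 0.8]
gripper_width: 17.2
grasp_force: 0.0
```

Run:
```python
from kin import *
p,d,m=img('scene'); P=cloud(d,m); q=P-O; X,Y,Z=q@RX,q@RY,P[...,2]
for y0 in (-50,0,50):
    k=np.stack([X,Y,Z],-1)[(abs(Y-y0-2)<10)&(Z>85)&(Z<150)&(X>8)&(X<125)]
    if len(k)>20: print(y0,len(k),k.min(0).round(),k.max(0).round(),np.percentile(k[:,2],95).round(1),np.median(k[:,1]).round(1))
save(cv2.resize(p[110:200,150:250],(600,540),interpolation=cv2.INTER_CUBIC),'s10')
# vertical tool, knob now at rack x about -99
t=O-130*RX+np.array([0,0,270.]); r=face([0,0,-1],-RY); s=go(t,r); print(s['joints'].round(2),ik(t,r), t.round(1))
k=np.stack([X,Y,Z],-1)[(X<-70)&(X>-130)&(abs(Y)<25)&(Z>148)&(Z<165)]; print('knob',len(k), np.median(k,0) if len(k) else '')
```

```text
-50 194 [ 14. -56.  85.] [112. -40. 131.] 125.7 -47.2
0 207 [ 9. -7. 86.] [106.  10. 129.] 126.7 1.7
50 231 [10. 46. 85.] [108.  59. 130.] 126.3 52.7
at [ 625.1 -207.4  282.7] t 36.03 w 17.2 F [ 0. -1.  8.]
shift cm [-18.51  -0.14  11.85] turn [ 0.6 29.3 -0.2] after-turn axes cm [-21.94  -0.14   1.27]
[-0.03  0.68  0.52  0.09 -1.91  1.74] [(np.float64(0.78), [-0.17, 0.08, -0.29, -0.0, -1.2, 1.87])] [ 407.3 -234.2  270. ]
knob 15 [-93.61247512   4.28040215 150.22926358]
```

View pics/s10.png

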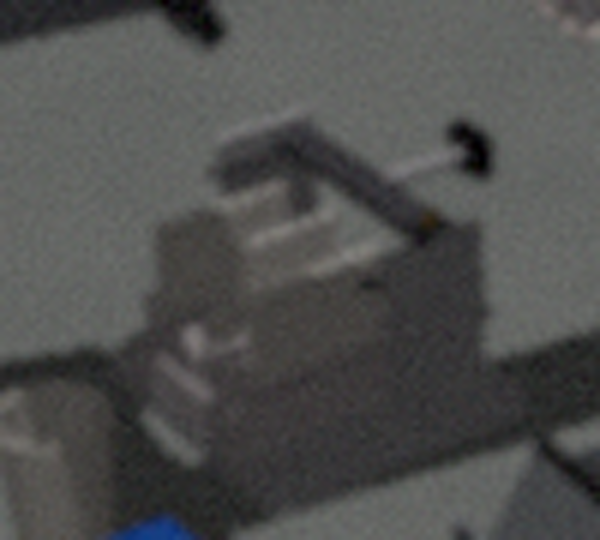

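The picture shows all three plates seated behind the bar with level tops, and the knob out at (470,150). Next I'll grip the knob and push it home.

>>> {"api": "send_rows", "payload": {
  "targets": [
    {"gripper": -0.4, "x": 0, "y": 0, "z": 0, "ax": 0, "ay": 7.1, "az": 0},
    {"gripper": -0.4, "x": 0, "y": 0, "z": 0, "ax": 0, "ay": 7.1, "az": 0},
    {"gripper": -0.4, "x": 0, "y": 0, "z": 0, "ax": 0, "ay": 7.1, "az": 0},
    {"gripper": -0.4, "x": 0, "y": 0, "z": 0, "ax": 0, "ay": 7.1, "az": 0},
    {"gripper": -0.4, "x": -4, "y": 0, "z": 0, "ax": 0.6, "ay": 0.9, "az": 0}
  ]
}}

```text
clock: 36.45
position: [584.8, -210.8, 273.8]
ee_rot: [0.998, 0.064, -0.003, -0.003]
contact_force: [-0.3, -1.2, 1.5]
gripper_width: 59.8
grasp_force: 0.0
```

>>> {"api": "send_rows", "payload": {
  "targets": [
    {"gripper": -0.4, "x": -4, "y": 0, "z": 0, "ax": 0, "ay": 0, "az": 0},
    {"gripper": -0.4, "x": -4, "y": 0, "z": 0, "ax": 0, "ay": 0, "az": 0},
    {"gripper": -0.4, "x": -4, "y": 0, "z": 0, "ax": 0, "ay": 0, "az": 0},
    {"gripper": -0.4, "x": -2.5, "y": 0, "z": 0, "ax": 0, "ay": 0, "az": 0},
    {"gripper": -0.4, "x": 0, "y": 0, "z": 0, "ax": 0, "ay": 0, "az": 0}
  ]
}}

```text
clock: 36.87
position: [435.0, -229.9, 276.2]
ee_rot: [0.998, 0.063, -0.006, -0.004]
contact_force: [0.5, 1.1, 0.2]
gripper_width: 60.0
grasp_force: 0.0
```

Run:
```python
from kin import *
arm.get_image('wrist'); arm.get_image('wrist')
s=go([438,-231,122],face([0,0,-1],-RY)); print(s['joints'].round(2))
```

```text
at [ 439.2 -229.9  275.9] t 36.97 w 60.0 F [ 0.  -0.6  1. ]
shift cm [ 0.03  0.2  15.39] turn [-0.4  0.6 -0.1] after-turn axes cm [-0.13  0.09 15.39]
[-0.16  0.14 -0.22 -0.   -1.23  1.86]
```

>>> {"api": "send_rows", "payload": {
  "targets": [
    {"gripper": -0.4, "x": -0.1, "y": 0.1, "z": 4, "ax": -0.4, "ay": 0.6, "az": 0},
    {"gripper": -0.4, "x": 0, "y": 0, "z": 4, "ax": 0, "ay": 0, "az": 0},
    {"gripper": -0.4, "x": 0, "y": 0, "z": 4, "ax": 0, "ay": 0, "az": 0},
    {"gripper": -0.4, "x": 0, "y": 0, "z": 3.3, "ax": 0, "ay": 0, "az": 0},
    {"gripper": -0.4, "x": 0, "y": 0, "z": 0, "ax": 0, "ay": 0, "az": 0}
  ]
}}

```text
clock: 37.38
position: [434.4, -229.1, 115.4]
ee_rot: [0.998, 0.063, -0.008, -0.003]
contact_force: [-0.3, -0.3, -0.4]
gripper_width: 59.8
grasp_force: 0.0
```

>>> {"api": "send_rows", "payload": {
  "targets": [
    {"gripper": 0.5, "x": 0, "y": 0, "z": 0, "ax": 0, "ay": 0, "az": 0},
    {"gripper": 0.5, "x": 0, "y": 0, "z": 0, "ax": 0, "ay": 0, "az": 0},
    {"gripper": 0.5, "x": 0, "y": 0, "z": 0, "ax": 0, "ay": 0, "az": 0},
    {"gripper": 0.5, "x": 0, "y": 0, "z": 0, "ax": 0, "ay": 0, "az": 0}
  ]
}}

```text
clock: 37.72
position: [440.6, -230.9, 124.1]
ee_rot: [0.998, 0.064, 0.002, 0.001]
contact_force: [3.6, -0.6, -3.5]
gripper_width: 35.1
grasp_force: 62.0
```

>>> {"api": "send_rows", "payload": {
  "targets": [
    {"gripper": 0.5, "x": 1.2, "y": 0, "z": 0, "ax": 0, "ay": 0, "az": 0},
    {"gripper": 0.5, "x": 1.2, "y": 0, "z": 0, "ax": 0, "ay": 0, "az": 0},
    {"gripper": 0.5, "x": 1.2, "y": 0, "z": 0, "ax": 0, "ay": 0, "az": 0},
    {"gripper": 0.5, "x": 1.1, "y": 0, "z": 0, "ax": 0, "ay": 0, "az": 0},
    {"gripper": 0.5, "x": 0, "y": 0, "z": 0, "ax": 0, "ay": 0, "az": 0}
  ]
}}

```text
clock: 38.13
position: [485.2, -225.1, 124.0]
ee_rot: [0.998, 0.064, -0.002, 0.001]
contact_force: [-6.4, -1.8, 8.2]
gripper_width: 35.0
grasp_force: 63.4
```

>>> {"api": "send_rows", "payload": {
  "targets": [
    {"gripper": 0.5, "x": 0.1, "y": 0, "z": 0, "ax": 0, "ay": 0, "az": 0},
    {"gripper": 0.5, "x": 0, "y": 0, "z": 0, "ax": 0, "ay": 0, "az": 0},
    {"gripper": -0.4, "x": 0, "y": 0, "z": 0, "ax": 0, "ay": 0, "az": 0},
    {"gripper": -0.4, "x": 0, "y": 0, "z": 0, "ax": 0, "ay": 0, "az": 0},
    {"gripper": -0.4, "x": 0, "y": 0, "z": 0, "ax": 0, "ay": 0, "az": 0}
  ]
}}

```text
clock: 38.55
position: [486.7, -224.3, 122.4]
ee_rot: [0.998, 0.064, -0.0, -0.0]
contact_force: [-0.2, -0.4, 0.1]
gripper_width: 60.0
grasp_force: 0.0
```

>>> {"api": "send_rows", "payload": {
  "targets": [
    {"gripper": -0.4, "x": 0, "y": 0, "z": -3, "ax": 0, "ay": 0, "az": 0},
    {"gripper": -0.4, "x": 0, "y": 0, "z": -4, "ax": 0, "ay": 0, "az": 0},
    {"gripper": -0.4, "x": 0, "y": 0, "z": -4, "ax": 0, "ay": 0, "az": 0},
    {"gripper": -0.4, "x": -3, "y": 0, "z": -2.5, "ax": 0, "ay": 0, "az": 0},
    {"gripper": -0.4, "x": -3, "y": 0, "z": -2, "ax": 0, "ay": 0, "az": 0}
  ]
}}

```text
clock: 38.97
position: [428.1, -232.1, 279.9]
ee_rot: [0.998, 0.065, 0.001, 0.001]
contact_force: [0.6, 0.0, -0.6]
gripper_width: 59.8
grasp_force: 0.0
```

Run:
```python
from kin import *
p,d,m=img('scene'); P=cloud(d,m); q=P-O; X,Y,Z=q@RX,q@RY,P[...,2]
for y0 in (-50,0,50):
    k=np.stack([X,Y,Z],-1)[(abs(Y-y0-2)<10)&(Z>85)&(Z<133)&(X>8)&(X<125)]
    if len(k)>20: print(y0,len(k),k.min(0).round(),k.max(0).round(),np.median(k[:,1]).round(1))
k=np.stack([X,Y,Z],-1)[(X<60)&(X>-60)&(abs(Y)<60)&(Z>138)&(Z<150)]; print('bar',len(k),np.percentile(k[:,0],[5,50,95]).round(1))
k=np.stack([X,Y,Z],-1)[(X<-35)&(X>-130)&(abs(Y)<25)&(Z>130)&(Z<160)]; print('knob',len(k),np.percentile(k[:,0],[5,50,95]).round(1))
save(cv2.resize(p[110:200,150:250],(600,540),interpolation=cv2.INTER_CUBIC),'s11')
print(arm.read_state()['contact_force'].round(1),arm.read_state()['position'].round(0))
```

```text
-50 176 [ 15. -54.  87.] [112. -40. 131.] -46.9
0 179 [12. -7. 86.] [106.   9. 132.] 1.0
50 207 [13. 44. 85.] [109.  58. 132.] 52.7
bar 155 [-48.9  26.6  43.6]
knob 51 [-53.  -44.9 -39.5]
[-4.3  0.7  0.9] [ 424. -233.  284.]
```

View pics/s11.png

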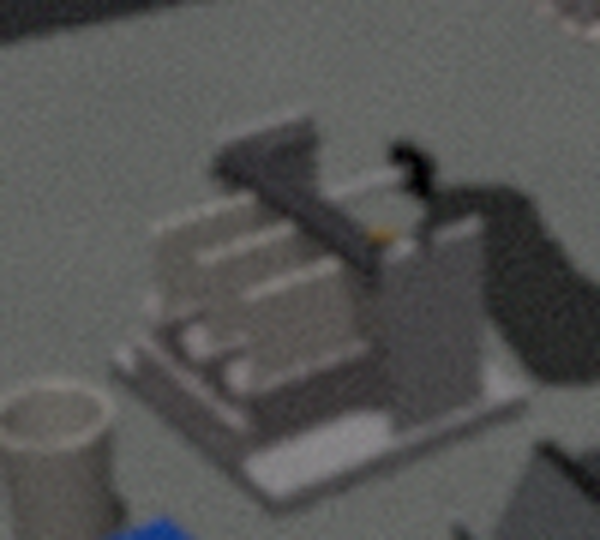

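The bar covers the three upright plates, the knob is home at (412,165), and the arm is clear.

>>> {"api": "send_rows", "payload": {
  "targets": [
    {"gripper": -0.4, "x": 0, "y": 0, "z": 0, "ax": 0, "ay": 0, "az": 0},
    {"gripper": -0.4, "x": 0, "y": 0, "z": 0, "ax": 0, "ay": 0, "az": 0},
    {"gripper": -0.4, "x": 0, "y": 0, "z": 0, "ax": 0, "ay": 0, "az": 0}
  ]
}}

```text
clock: 39.27
position: [426.9, -231.8, 276.4]
ee_rot: [0.998, 0.064, -0.002, -0.0]
contact_force: [0.5, -0.1, -0.4]
gripper_width: 59.8
grasp_force: 0.0
```

```bash
python3 -c "
from bench import arm
print(arm.job_done())"
```

```text
the job is handed in; nothing more can be done
None
```

All three white plates stand upright in their own slots with the keeper pushed home over them, and the job is handed in at about 39 s on the robot clock; the hand-in gave no verdict, but the last camera check agrees and the arm never went near the bottle, beaker or blue box.

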